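Get the sugar pot out from behind the flask and canister, and reload the bar tray

TASK

The little sugar pot is stuck at the back of the black bar tray, hemmed in by the tall steel flask and the beige canister. Lift the flask and the canister out and stand both on the leather mat, leaving the pot where it is until then; next stand the pot in the middle of the round dark wooden board; then put the others back on the tray, the tall flask first, centred on the back cork coaster (the one farther from you, where the pot stood), and after it the canister, centred on the front coaster. Set everything down upright and gently, let go of it, and do not disturb the white cup or the remote control.

Things in the scene. Friction and masses are not known exactly. Their poses are not given: they have to be found in the camera images.
- flask: Tall vacuum flask, loose: plain upright steel cylinder with a black cap band, diameter 56 mm all the way up, height 190 mm, about 0.5 kg, rigid. Origin at the centre of its underside, z up its axis. At the start it stands in the middle of the tray, side by side with the canister (which of the two is on the left varies), with about 16 mm between them.
- canister: Canister, loose: plain upright beige-grey stoneware cylinder with a flat lid of the same (fixed on, a thin dark line below it), diameter 64 mm all the way up, height 120 mm, about 0.45 kg. Origin at the centre of its underside, z up its axis. At the start beside the flask in the middle of the tray.
- pot: Sugar pot, loose: small white ceramic pot, diameter 52 mm, body 55 mm high with a small round knob (diameter 16 mm) on its fixed lid up to 69 mm, about 0.2 kg. Origin at the centre of its underside, z up its axis. At the start it stands on the back coaster, about 10 to 20 mm behind the flask and canister, which keep a gripper's body from coming down over it.
- tray: Bar tray, fixed: black, 280 mm (its x) by 200 mm (its y), floor 8 mm thick, rim 8 mm wide and 18 mm high above the table. Origin at the centre of its underside; its x axis points to its back (away from the robot, within about 12 degrees of straight ahead), y to the left, z up. The flask and canister start side by side along its y.
- coaster_back: Back coaster: round cork inlay, diameter 80 mm, lying flush in the tray's floor near the back (the end farther from the robot); it has no height that matters, and things on it stand on the tray floor, 8 mm above the table. Origin at the centre of the disc, z up. The pot stands on it at the start; the flask's final place.
- coaster_front: Front coaster: same cork inlay, diameter 80 mm, flush in the tray's floor near the front (the end nearer the robot), about 150 mm from the back one; empty at the start; the canister's final place. Origin at the centre of the disc, z up.
- mat: Brown leather mat, fixed, flat on the table, 250 mm (its x) by 150 mm (its y), 4 mm thick, empty, beside the tray on the left or the right: the side area. Origin at the centre of its underside, x away from the robot to within about 10 degrees, z up.
- board: Round dark wooden serving board, fixed, diameter 120 mm, 14 mm thick, flat top, on the other side of the tray from the mat. Origin at the centre of its underside, z up. The pot's final place, on top in the middle.
- cup: Bystander: white ceramic cup with a handle, rim diameter 72 mm, 70 mm high, loose, on the outer side of the mat or of the board. Origin at the centre of its underside. Leave it alone.
- remote: Bystander: black remote control, 160 mm (its x) by 45 mm (its y), 18 mm thick, loose, lying roughly along x, outside the mat or the board on the opposite side from the cup. Origin at the centre of its underside. Leave it alone.
Not all that is in view belongs to the job. What is shaped like the pot but pink is not meant.

How it is judged:
By the outcome, as a careful person would: the job done as asked, in the order asked, and still so for the second after the job is handed in, with the robot touching nothing.
It also fails if it takes over 128 s, if anything falls off the work surface, if the arm or the gripper's body presses on something with over 40 N, if the wrist force passes 120 N, or if a joint passes its speed limit or range.

ROBOT

A 7-joint arm with a two-finger parallel gripper is mounted at the origin on the work surface. World frame = base frame: x ahead of the robot, y to its left, z up, the work surface at z = 0. Lengths are in m, angles in rad, forces in N, time in s.
With the tool pointing down it reaches from about 0.35 to 0.9 m from the base axis. Payload 8.1 kg.
Tool frame: the origin (TCP) lies midway between the tips of the shut fingers; the grasp point (between the pads) lies 19 mm behind it; z points along the fingers, y is the line along which they close (so a half turn about z gives the same grasp; the last joint's range is limited). The gripper opens to 85 mm and grips with 20 to 120 N. Pads are 22 mm wide; open, the fingers measure 114 mm over their backs; the gripper's body (76 mm by 85 mm) begins 54 mm behind the grasp point. The pads swing forward as they close: fully open they stand 13 mm farther back than shut.
Start: joints at [-1.304, 0.434, 0.025, 1.573, -0.012, 1.134, -0.075], TCP at [0.226, 0.583, 0.231] pointing down, gripper open.
Joint ranges: [-2.62, 2.62], [-0.44, 2.09], [-1.27, 1.32], [0.08, 2.57], [-1.32, 4.46], [0.12, 2], [-2.74, 2.74]. Speed limits (rad/s): [2.22, 2.22, 3.01, 3.01, 3.14, 3.14, 3.14].

INTERFACE

Orientations are given as a rotation vector (axis times angle).
In Python, from plant import env gives the robot as it stands.
- The arm moves only by the tool step_arm, never from a script. Its argument "commands" is a list of rows, each an object of numbers: "jaw": the opening, from 0 (shut) to 1 (fully open); "dx", "dy", "dz": the shift along the tool's x, y, z normalised to -1 to 1, where 1 is 0.15 m; "rx", "ry", "rz": the turn, a rotation vector about the tool's x, y, z normalised to -1 to 1, where 1 is 2 rad. In form: [{"jaw": .., "dx": .., "dy": .., "dz": .., "rx": .., "ry": .., "rz": ..}, ...]. A call has 1 to 10 rows; each row is the pose to reach, as a shift and turn from the pose commanded when the call began, along the tool's axes at that moment; what a row does not reach only later rows make up. A row lasts 1/10 s, in which the tool goes at most 50 mm and 8.59 degrees, less where a joint would pass 70% of its speed; a pose out of reach is approached as far as the arm can. A call with a number of a shift or a turn outside -1 to 1 is refused whole. A call with a gripper value outside its range is refused whole. The fingers move at their own pace and stop on an object; "newtons" is the grip in N (left out, the last holds). Time passes only in rows, so rows that repeat a pose let the fingers close. It gives the time, the measured TCP pose, the force, the opening and the grip force at its end, in the units of the state.
- env.sense(): the state, without advancing time (a new reading comes with each control period).
- env.grab_frame(name): name is "scene" or "side" or "wrist"; returns a dict with "image" (420x560x3 uint8, blue, green, red), "z_map" (420x560 float32, m along the optical axis (not along the pixel's ray), 0 where there is no reading), "K" (3x3 intrinsics, pixels), "extrinsics" (4x4, takes a point from world to camera coordinates). Camera axes: x right, y down, z forward; pixel columns grow to the right and rows downward; lengths in m; the calibration is good to about 2 mm. The wrist camera is an equidistant fisheye: a pixel r from the principal point sees the ray r / f radians off the axis. A picture is of the moment at which its call begins.
- env.sign_off(): hands the job in; it is judged then, once.
The state is a dict: "clock": time; "joint_positions": joint angles; "joint_velocities": joint speeds; "joint_efforts": joint torques, N m; "eef_pos": TCP position; "ee_rot": TCP orientation; "contact_force": force on the tool from outside, world axes, zero at the start; "ft_torque": the same for the moment, N m; "finger_gap": opening from 0.0 (shut) to 1.0 (fully open); "grip_force": force on a finger pad.
Only numpy, scipy, OpenCV 4.12 (cv2) and the standard library are available. Lean on these libraries where they do the work, as an engineer would, in place of code of your own. Each camera call takes 0.05 s, during which the arm holds its last target. There are 200 camera calls.

## Working session

There is one attempt and no reset: what is moved stays moved. The work goes in short steps, Python scripts to look and compute and a tool call to move; the robot and the scene stay as the last step left them, time stands still between calls to the robot, and variables do not carry over. Pictures are saved under pics/ and viewed, at most 14 in all, crops included, and the job is handed in when it is done.

Besides the shell and the picture viewer there is one more tool, called after "Emit:" as a command line: name --argument value ..., lists and objects as JSON in quotes. step_arm: Moves the arm, as the interface text tells. Its arguments: {"type":"object","properties":{"commands":{"type":"array","items":{"type":"object","properties":{"jaw":{"type":"number"},"dx":{"type":"number"},"dy":{"type":"number"},"dz":{"type":"number"},"rx":{"type":"number"},"ry":{"type":"number"},"rz":{"type":"number"}}}},"newtons":{"type":"number"}},"required":["commands"]}

```bash
ls; mkdir -p pics; cat > h.py <<'E'
import numpy as np, cv2
from scipy.spatial.transform import Rotation as R
from plant import env
E
python3 - <<'E'
from h import *
import pickle
s=env.sense(); print({k:np.round(v,3) for k,v in s.items()})
for n in("scene","side"):
    f=env.grab_frame(n); cv2.imwrite(f"pics/{n}0.png",f["image"]); pickle.dump(f,open(f"{n}0.pkl","wb"))
    T=f["extrinsics"]; print(n,f["K"][0],f["K"][1],-T[:3,:3].T@T[:3,3],T[2,:3])
E
```

```text
pics
{'clock': np.float64(0.0), 'joint_positions': array([-1.304,  0.435,  0.025,  1.574, -0.012,  1.134, -0.075]), 'joint_velocities': array([ 0.001,  0.001, -0.001,  0.001, -0.001, -0.   , -0.   ]), 'joint_efforts': array([ 1.0000e-03, -6.7049e+01,  1.0250e+00, -3.1623e+01,  1.5000e-02,
        1.2000e-02, -0.0000e+00]), 'eef_pos': array([0.226, 0.582, 0.231]), 'ee_rot': array([-5.780e-01, -3.088e+00,  2.000e-03]), 'contact_force': array([ 0.204, -0.27 ,  0.663]), 'ft_torque': array([-0.08 , -0.016, -0.002]), 'grip_force': np.float64(0.0), 'finger_gap': np.float64(1.0)}
scene [384.94770892   0.         277.28552133] [  0.         384.94770892 207.12275621] [1.16582828 0.1953012  0.78503882] [-0.59552711 -0.21503614 -0.77401997]
side [430.18978177   0.         286.65995241] [  0.         430.18978177 207.69822696] [ 0.20451589 -0.89518298  0.57792619] [ 0.35315056  0.80473603 -0.47716309]
```

View pics/scene0.png

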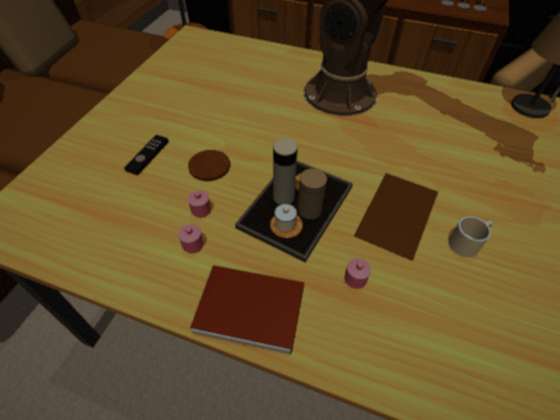

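View pics/side0.png

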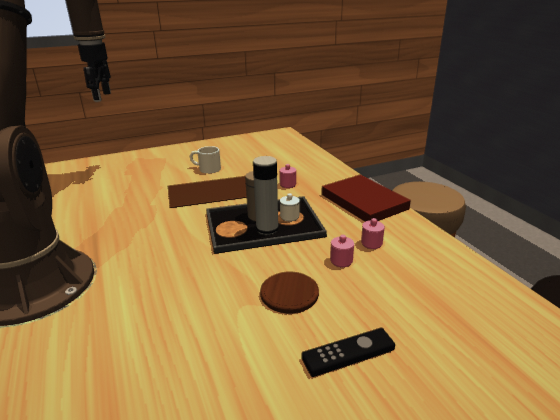

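The scene view looks back at the robot. It shows the flask at (285,172), canister (312,195), pot (287,220), board (209,165), mat (398,214), cup (470,237) and remote (147,155). The pink decoys are at (199,203), (190,238) and (357,273). The side view shows the empty front coaster at (231,229).

```bash
cat >> h.py <<'E'
def ray(f,uv,z):
    "pixels -> world points on plane z"
    uv=np.atleast_2d(uv).astype(float);K=f["K"];T=f["extrinsics"];Rt=T[:3,:3].T;c=-Rt@T[:3,3]
    d=np.c_[(uv[:,0]-K[0,2])/K[0,0],(uv[:,1]-K[1,2])/K[1,1],np.ones(len(uv))]@Rt.T
    return c+d*((z-c[2])/d[:,2])[:,None]
def cloud(f):
    K=f["K"];T=f["extrinsics"];v,u=np.mgrid[:420,:560];z=f["z_map"]
    p=np.stack([(u-K[0,2])/K[0,0]*z,(v-K[1,2])/K[1,1]*z,z],-1)
    w=(p-T[:3,3])@T[:3,:3]; w[z<=0]=np.nan; return w
def circ(p):
    A=np.c_[2*p[:,:2],np.ones(len(p))];s=np.linalg.lstsq(A,(p[:,:2]**2).sum(1),rcond=None)[0]
    return s[:2],np.sqrt(s[2]+s[0]**2+s[1]**2)
def top(f,zlo,zhi,box,zt):
    "disc at height band: contour of mask cast to plane zt"
    w=cloud(f);m=(w[...,2]>zlo)&(w[...,2]<zhi)&(w[...,0]>box[0])&(w[...,0]<box[1])&(w[...,1]>box[2])&(w[...,1]<box[3])
    cs=cv2.findContours(m.astype(np.uint8),0,1)[0]
    if not cs: return None
    c=max(cs,key=cv2.contourArea)[:,0]; p=ray(f,c,zt)
    (x,y),r=cv2.minEnclosingCircle(p[:,:2].astype(np.float32)); return np.round([x,y,2*r,m.sum(),np.nanmedian(w[...,2][m])],4)
E
python3 - <<'E'
from h import *
import pickle
for n in("scene","side"):
    f=pickle.load(open(n+"0.pkl","rb")); w=cloud(f); print(n)
    px=dict(flask=(285,142),can=(313,176),pot=(287,211),board=(209,165),mat=(398,214),cup=(470,240),remote=(147,155),book=(250,300)) if n=="scene" else dict(flask=(265,162),pot=(290,201),board=(290,291),cup=(209,158),remote=(350,350))
    for k,(u,v) in px.items(): print(k,np.round(w[v,u],3))
    b=(0.3,.9,-.3,.3)
    print("flask",top(f,.19,.21,b,.198)); print("can",top(f,.122,.134,b,.128))
    # hsv masks
    h=cv2.cvtColor(f["image"],cv2.COLOR_BGR2HSV); zz=w[...,2]
    for k in px:
        u,v=px[k]; print(k,"hsv",h[v,u])
    # table-noise
    print("z table std",np.nanstd(zz[330:340,100:150]))
E
```

```text
scene
flask [ 0.525 -0.019  0.196]
can [0.539 0.058 0.125]
pot [0.62  0.023 0.072]
board [ 0.498 -0.253  0.015]
mat [0.476 0.279 0.004]
cup [0.548 0.438 0.066]
remote [ 0.526 -0.438  0.017]
book [0.843 0.02  0.03 ]
flask [ 5.431e-01 -1.220e-02  6.140e-02  3.540e+02  1.962e-01]
can [5.492e-01 6.200e-02 6.610e-02 5.190e+02 1.263e-01]
flask hsv [ 21  62 128]
can hsv [ 18 121 103]
pot hsv [19 78 98]
board hsv [ 12 207  69]
mat hsv [ 12 189  62]
cup hsv [20 76 90]
remote hsv [45 93 11]
book hsv [  5 215  77]
z table std 0.003317251212462717
side
flask [ 0.53  -0.032  0.198]
pot [0.609 0.006 0.061]
board [ 0.484 -0.27   0.014]
cup [0.501 0.405 0.055]
remote [ 0.509 -0.458  0.019]
flask [ 5.301e-01 -2.620e-02  7.130e-02  2.390e+02  1.977e-01]
can [ 5.29e-01 -2.61e-02  6.04e-02  1.76e+02  1.28e-01]
flask hsv [ 22  54 188]
pot hsv [ 57  12 218]
board hsv [ 10 194  88]
cup hsv [ 20  83 117]
remote hsv [ 8 51 20]
z table std 0.0009919017691284785
```

```bash
cat >> h.py <<'E'
from scipy.optimize import least_squares
def cyl(fs,zlo,zhi,c0,r,tol=.025):
    "axis of an upright cylinder of radius r from its side points in the views fs"
    out=[]
    allp=[]
    for f in fs:
        w=cloud(f).reshape(-1,3); w=w[(w[:,2]>zlo)&(w[:,2]<zhi)]
        w=w[np.hypot(w[:,0]-c0[0],w[:,1]-c0[1])<r+tol]; allp.append(w)
        if len(w)<15: continue
        s=least_squares(lambda c:np.hypot(w[:,0]-c[0],w[:,1]-c[1])-r,c0,loss="soft_l1",f_scale=.002)
        out.append((np.round(s.x,4),len(w)))
    w=np.vstack(allp);s=least_squares(lambda c:np.hypot(w[:,0]-c[0],w[:,1]-c[1])-r,c0,loss="soft_l1",f_scale=.002)
    return np.round(s.x,4),out
def blob(f,m,z,u=None):
    n,l,st,ce=cv2.connectedComponentsWithStats(cv2.morphologyEx(m.astype(np.uint8),cv2.MORPH_OPEN,np.ones((2,2))))
    i=l[u[1],u[0]] if u else 1+np.argmax(st[1:,4])
    c=cv2.findContours((l==i).astype(np.uint8),0,1)[0]; c=max(c,key=cv2.contourArea)[:,0]
    return ray(f,c,z)[:,:2].astype(np.float32)
def rect(p):
    (c,s,a)=cv2.minAreaRect(p*1000); return np.round(c,1),np.round(s,1),round(a,1)
E
cat > m0.py <<'E'
from h import *
import pickle
F={n:pickle.load(open(n+"0.pkl","rb")) for n in("scene","side")}; fs=list(F.values())
print("flask",cyl(fs,.14,.185,(.535,-.02),.028))
print("can",cyl(fs,.05,.115,(.54,.06),.032,.012))
print("pot",cyl(fs,.02,.05,(.605,.02),.026,.008))
for n,f in F.items():
    print(n); H=cv2.cvtColor(f["image"],cv2.COLOR_BGR2HSV).astype(int); w=cloud(f);z=w[...,2]; v=H[...,2]
    reg=(w[...,0]>.35)&(w[...,0]<.75)
    # tray rim/dark
    m=(v<45)&reg&(abs(w[...,1])<.2)&(z<.03)
    p=w[m]; 
    print("tray dark ",rect(np.float32(ray(f,np.argwhere(m)[:,::-1],.018)[:,:2])) )
    bd=(209,165) if n=="scene" else (290,291)
    m=(z>.0)&(z<.03)&(v<120)&(H[...,0]<14)&(w[...,1]<-.15)
    p=blob(f,m,.014,bd); print("board",cv2.minEnclosingCircle(p*1000),circ(p))
    mt=(398,214) if n=="scene" else (205,190)
    m=(z>-.01)&(z<.03)&(v<100)&(w[...,1]>.12)&(w[...,1]<.42)&reg&(H[...,0]<20)
    p=blob(f,m,.004,mt); print("mat",rect(p))
    m=(z<.03)&(H[...,0]<20)&(v>60)&(abs(w[...,1])<.12)&reg&(w[...,0]>.4)&(w[...,0]<.7)
    ov=f["image"].copy(); ov[m]=(0,255,0); cv2.imwrite(f"pics/cm_{n}.png",ov)
    for pxl in [(231,229)] if n=="side" else [(280,236)]:
        if m[pxl[1],pxl[0]]:
            p=blob(f,m,.008,pxl); print("coaster",circ(p),rect(p),cv2.minEnclosingCircle(p*1000))
E
python3 m0.py
```

```text
flask (array([ 0.5364, -0.0154]), [(array([ 0.5375, -0.0145]), 332), (array([ 0.5347, -0.0158]), 410)])
can (array([0.5439, 0.0597]), [(array([0.5446, 0.0602]), 448), (array([0.5423, 0.0588]), 184)])
pot (array([0.6124, 0.017 ]), [(array([0.6142, 0.0176]), 70), (array([0.6117, 0.0166]), 197)])
scene
tray dark  (array([539.7, -38.4]), array([323.3, 278.6]), 80.4)
board ((497.31884765625, -251.52737426757812), 58.12311553955078) (array([ 0.49773457, -0.25159094]), np.float64(0.05499460137089971))
mat (array([473.9, 279.6]), array([148.9, 249.3]), 81.8)
coaster (array([0.61478477, 0.022664  ]), np.float64(0.034933747200764066)) (array([620.3,  25.1]), array([65.1, 80.8]), 20.7) ((613.9485473632812, 22.299463272094727), 41.28609085083008)
side
tray dark  (array([536.9,  26.5]), array([262.4, 274. ]), 80.3)
board ((483.61322021484375, -273.47418212890625), 64.02288818359375) (array([ 0.48265679, -0.27309281]), np.float64(0.06056752269160992))
mat (array([463.1, 261.7]), array([148.6, 235.9]), 81.7)
coaster (array([0.45232567, 0.02032659]), np.float64(0.03901238692175077)) (array([452.7,  18.1]), array([77.9, 79.7]), 64.8) ((452.9103088378906, 20.568927764892578), 41.778560638427734)
```

```bash
cat > m1.py <<'E'
from h import *
import pickle
F={n:pickle.load(open(n+"0.pkl","rb")) for n in("scene","side")}
ims=[]
for n,f in F.items():
    print(n); im=f["image"].copy(); H=cv2.cvtColor(im,cv2.COLOR_BGR2HSV).astype(int); w=cloud(f);z=w[...,2]; v=H[...,2]
    p=H[...,1]
    tab=(H[...,0]>14)&(v>110)
    near=lambda x,y,r:np.hypot(w[...,0]-x,w[...,1]-y)<r
    m=~tab&near(.49,-.26,.11)&(z>.004); im[m]=(0,255,0)
    print("board raw n",m.sum(), "mean", np.nanmean(w[m],0), "ext",np.nanpercentile(w[m],[1,99],axis=0).round(3).tolist())
    m2=(v<45)&(abs(w[...,1]-.02)<.16)&(w[...,0]>.36)&(w[...,0]<.74)&(z<.03)
    im[m2]=(255,0,0)
    ims.append(cv2.resize(im[100:320,130:450] if n=="scene" else im[140:320,150:410],(480,330) if n=="scene" else (480,332)))
cv2.imwrite("pics/mask1.png",np.vstack([ims[0][:300],ims[1][:300]]))
E
python3 m1.py
```

```text
scene
board raw n 1024 mean [ 0.49427603 -0.25603556  0.01209504] ext [[0.435, -0.313, 0.006], [0.548, -0.201, 0.016]]
side
board raw n 1880 mean [ 0.48149458 -0.27039037  0.01388943] ext [[0.427, -0.321, 0.005], [0.539, -0.21, 0.017]]
```

View pics/mask1.png

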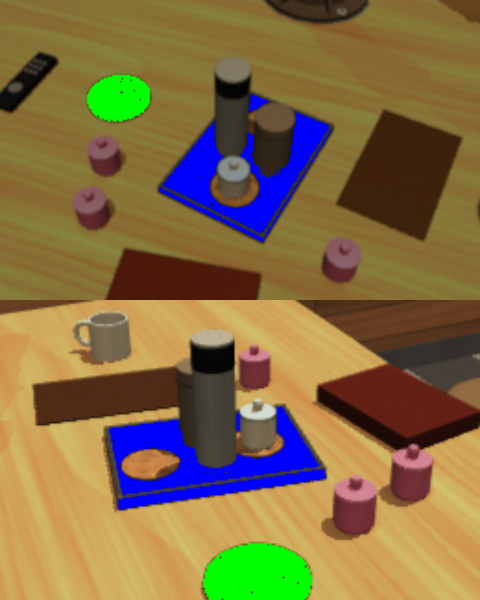

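The masks cover board, tray and mat cleanly. The two views disagree on the board by about 18 mm, so I'm checking the calibration of both cameras against common features.

```bash
cat > m2.py <<'E'
from h import *
import pickle
F={n:pickle.load(open(n+"0.pkl","rb")) for n in("scene","side")}
for n,f in F.items():
    print(n); im=f["image"]; H=cv2.cvtColor(im,cv2.COLOR_BGR2HSV).astype(int); w=cloud(f);z=w[...,2]; v=H[...,2]
    m2=(v<45)&(abs(w[...,1]-.02)<.16)&(w[...,0]>.36)&(w[...,0]<.74)&(z<.03)
    p=blob(f,m2,.018); 
    hull=cv2.convexHull(p*1000); print("tray",rect(p), "quad",cv2.approxPolyDP(hull,25,True)[:,0].round().tolist())
    m=((H[...,0]>165)|(H[...,0]<3))&(H[...,1]>60)&(v>60)&(z>.01)&(z<.08)
    k,l,st,ce=cv2.connectedComponentsWithStats(m.astype(np.uint8))
    for i in range(1,k):
        if st[i,4]>100: print("pink",ce[i].round(),np.nanmean(w[l==i],0).round(3),st[i,4])
    tab=(H[...,0]>14)&(v>110)&(abs(z)<.03)
    for (x,y) in [(.45,-.15),(.4,-.3),(.65,-.15),(.6,.18),(.4,.18),(.75,.1),(.8,-.2),(.3,0)]:
        q=z[tab&(np.hypot(w[...,0]-x,w[...,1]-y)<.03)]; print((x,y),len(q),np.round(np.median(q),4) if len(q) else "",end="; ")
    b=w[(np.hypot(w[...,0],w[...,1])<.12)&(z>.03)&(z<.05)]; print("\nbase",np.nanmean(b,0).round(3),circ(b) if len(b)>10 else "")
    b=w[(np.hypot(w[...,0]-.226,w[...,1]-.58)<.08)&(z>.15)&(z<.33)]; print("grip",len(b),np.nanmean(b,0).round(3))
E
python3 m2.py
```

```text
scene
tray (array([545.6,  25.9]), array([186.1, 265.2]), 80.1) quad [[431.0, 136.0], [421.0, 77.0], [505.0, -59.0], [659.0, -86.0], [688.0, 93.0]]
pink [199. 203.] [ 0.653 -0.198  0.044] 419
pink [190. 238.] [ 0.755 -0.167  0.045] 485
pink [357. 273.] [0.709 0.217 0.046] 544
(0.45, -0.15) 237 -0.0018; (0.4, -0.3) 197 -0.0021; (0.65, -0.15) 343 -0.0017; (0.6, 0.18) 362 -0.0013; (0.4, 0.18) 267 -0.0013; (0.75, 0.1) 273 -0.0013; (0.8, -0.2) 431 -0.0015; (0.3, 0) 209 -0.0019; 
base [0.058 0.011 0.04 ] (array([-0.00142392,  0.00160042]), np.float64(0.08635629143844438))
grip 210 [0.215 0.527 0.283]
side
tray (array([538.5,  13.3]), array([182.1, 263.5]), 80.1) quad [[682.0, 76.0], [428.0, 125.0], [395.0, -49.0], [647.0, -98.0]]
pink [288. 175.] [0.69  0.201 0.039] 286
pink [372. 232.] [ 0.735 -0.187  0.04 ] 511
pink [342. 250.] [ 0.632 -0.22   0.041] 560
(0.45, -0.15) 333 0.0004; (0.4, -0.3) 546 0.0003; (0.65, -0.15) 106 0.0002; (0.6, 0.18) 0 ; (0.4, 0.18) 165 0.0005; (0.75, 0.1) 100 0.0002; (0.8, -0.2) 257 -0.0; (0.3, 0) 281 0.0005; 
base [ 0.028 -0.06   0.04 ] (array([ 0.00367289, -0.00243505]), np.float64(0.08167821997782902))
grip 543 [0.222 0.564 0.293]
```

Emit:
step_arm --commands '[{"jaw":1,"dz":-0.5,"rz":-0.185},{"jaw":1,"dz":-0.5,"rz":-0.185},{"jaw":1,"dz":-0.5,"rz":-0.185},{"jaw":1,"dz":-0.5,"rz":-0.185}]' --newtons 30

```text
validation failed for argument at $.co...
```

Emit:
step_arm --commands '[{"jaw":1,"dz":-0.3,"dx":-0.45,"dy":-0.95},{"jaw":1,"dz":-0.3,"dx":-0.45,"dy":-0.95},{"jaw":1,"dz":-0.3,"dx":-0.45,"dy":-0.95},{"jaw":1,"dz":-0.3,"dx":-0.45,"dy":-0.95}]'

```text
validation failed for argument at $.co...
```

Emit:
step_arm --commands '[{"jaw":1,"dz":-0.3,"dx":-0.45,"dy":-0.95},{"jaw":1,"dz":-0.3,"dx":-0.45,"dy":-0.95},{"jaw":1,"dz":-0.3,"dx":-0.45,"dy":-0.95},{"jaw":1,"dz":-0.3,"dx":-0.45,"dy":-0.95}]'

```text
validation failed for argument at $.co...
```

Emit:
step_arm --commands '[{"jaw":1,"dx":-0.45,"dy":-0.95},{"jaw":1,"dx":-0.45,"dy":-0.95},{"jaw":1,"dx":-0.45,"dy":-0.95},{"jaw":1,"dx":-0.45,"dy":-0.95}]'

```text
validation failed for argument at $.co...
```

Emit:
step_arm --commands '[{"jaw":1,"dx":-0.45,"dy":-0.95},{"jaw":1,"dx":-0.45,"dy":-0.95},{"jaw":1,"dx":-0.45,"dy":-0.95},{"jaw":1,"dx":-0.45,"dy":-0.95}]'

```text
validation failed for argument at $.co...
```

```bash
python3 - <<'E'
from h import *
import pickle
f=env.grab_frame("wrist"); cv2.imwrite("pics/w1.png",f["image"]); pickle.dump(f,open("w1.pkl","wb"))
T=f["extrinsics"]; print(f["K"],-T[:3,:3].T@T[:3,3],T[:3,:3].round(3)); s=env.sense(); print(s["clock"],s["eef_pos"],s["ee_rot"],s["joint_positions"])
E
```

```text
[[325.1922621   0.        279.998772 ]
 [  0.        325.1922621 202.7240794]
 [  0.          0.          1.       ]] [0.14926915 0.61270569 0.37420715] [[ 0.361  0.933 -0.001]
 [ 0.883 -0.341  0.322]
 [ 0.3   -0.118 -0.947]]
0.15 [0.22578553 0.58238707 0.23073291] [-5.77571564e-01 -3.08792780e+00  1.83911532e-03] [-1.30359708  0.43503572  0.0249428   1.57386195 -0.01158955  1.134016
 -0.07507576]
```

View pics/w1.png

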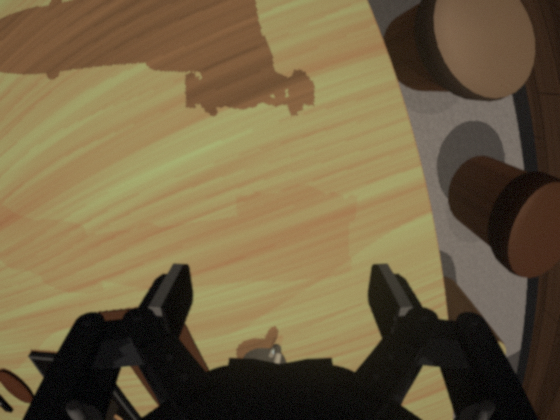

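The picture shows the wrist view of bare table with the fingers at (180,310) and (385,310). It has nothing of the job in it yet. The moves were refused, presumably because every key is required.

Emit:
step_arm --commands '[{"jaw":1,"dx":0,"dy":0,"dz":-0.5,"rx":0,"ry":0,"rz":-0.185},{"jaw":1,"dx":0,"dy":0,"dz":-0.5,"rx":0,"ry":0,"rz":-0.185},{"jaw":1,"dx":0,"dy":0,"dz":-0.5,"rx":0,"ry":0,"rz":-0.185},{"jaw":1,"dx":0,"dy":0,"dz":-0.5,"rx":0,"ry":0,"rz":-0.185}]' --newtons 30

```text
clock: 0.55
eef_pos: [0.226, 0.5829, 0.3069]
ee_rot: [-0.002, 3.141, 0.002]
contact_force: [0.4, 0.3, -0.2]
finger_gap: 1.001
grip_force: 0.0
```

Emit:
step_arm --commands '[{"jaw":1,"dx":-0.5,"dy":-0.95,"dz":-0.3,"rx":0,"ry":0,"rz":0},{"jaw":1,"dx":-0.5,"dy":-0.95,"dz":-0.3,"rx":0,"ry":0,"rz":0},{"jaw":1,"dx":-0.5,"dy":-0.95,"dz":-0.3,"rx":0,"ry":0,"rz":0},{"jaw":1,"dx":-0.5,"dy":-0.95,"dz":-0.3,"rx":0,"ry":0,"rz":0}]'

```text
clock: 0.95
eef_pos: [0.3042, 0.4358, 0.3521]
ee_rot: [0.013, 3.14, -0.002]
contact_force: [0.3, 1.1, -0.5]
finger_gap: 0.999
grip_force: 0.0
```

Emit:
step_arm --commands '[{"jaw":1,"dx":-0.5,"dy":-0.95,"dz":-0.3,"rx":0,"ry":0,"rz":0},{"jaw":1,"dx":-0.5,"dy":-0.95,"dz":-0.3,"rx":0,"ry":0,"rz":0},{"jaw":1,"dx":-0.5,"dy":-0.95,"dz":-0.3,"rx":0,"ry":0,"rz":0},{"jaw":1,"dx":-0.5,"dy":-0.95,"dz":-0.3,"rx":0,"ry":0,"rz":0}]'

```text
clock: 1.35
eef_pos: [0.3785, 0.2933, 0.3971]
ee_rot: [0.013, 3.14, -0.001]
contact_force: [0.4, 0.2, 0.2]
finger_gap: 1.002
grip_force: 0.0
```

Emit:
step_arm --commands '[{"jaw":1,"dx":-0.5,"dy":-0.95,"dz":0,"rx":0,"ry":0,"rz":0},{"jaw":1,"dx":-0.5,"dy":-0.95,"dz":0,"rx":0,"ry":0,"rz":0},{"jaw":1,"dx":-0.5,"dy":-0.95,"dz":0,"rx":0,"ry":0,"rz":0},{"jaw":1,"dx":-0.5,"dy":-0.95,"dz":0,"rx":0,"ry":0,"rz":0}]'

```text
clock: 1.75
eef_pos: [0.4528, 0.1495, 0.3958]
ee_rot: [-0.016, -3.142, 0.003]
contact_force: [-0.4, 0.0, 0.4]
finger_gap: 0.999
grip_force: 0.0
```

Emit:
step_arm --commands '[{"jaw":1,"dx":-0.5,"dy":-0.95,"dz":0,"rx":0,"ry":0,"rz":0},{"jaw":1,"dx":-0.5,"dy":-0.95,"dz":0,"rx":0,"ry":0,"rz":0},{"jaw":1,"dx":-0.5,"dy":-0.95,"dz":0,"rx":0,"ry":0,"rz":0},{"jaw":1,"dx":-0.5,"dy":-0.95,"dz":0,"rx":0,"ry":0,"rz":0}]'

```text
clock: 2.15
eef_pos: [0.5271, 0.0073, 0.3954]
ee_rot: [-0.014, -3.141, 0.004]
contact_force: [0.1, 0.6, 0.3]
finger_gap: 1.003
grip_force: 0.0
```

```bash
python3 - <<'E'
from h import *
import pickle
f=env.grab_frame("wrist"); cv2.imwrite("pics/w2.png",f["image"]); pickle.dump(f,open("w2.pkl","wb"))
T=f["extrinsics"]; print(-T[:3,:3].T@T[:3,3],T[:3,:3].round(3)); s=env.sense(); print(s["clock"],s["eef_pos"],s["ee_rot"],s["joint_positions"])
E
```

```text
[0.44503916 0.00856643 0.53912207] [[ 0.009  1.    -0.003]
 [ 0.947 -0.007  0.322]
 [ 0.321 -0.005 -0.947]]
2.2 [0.52697549 0.00829979 0.39531833] [-0.01317746 -3.140404    0.00343298] [-0.44532024  0.17564463  0.40112442  1.55254482 -0.06683613  1.4286846
  1.52223072]
```

View pics/w2.png

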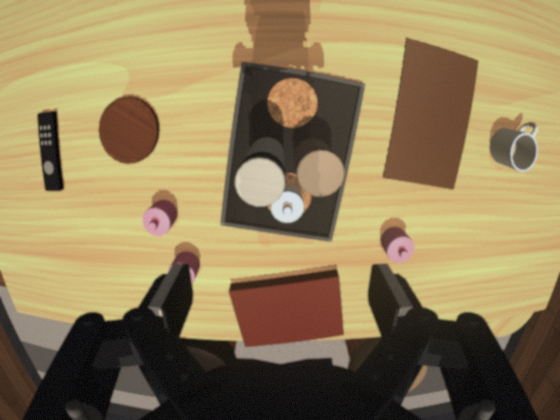

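The wrist view shows everything in the job: the tray from (242,63) to (333,240), front coaster (292,103), flask top (260,182), canister lid (320,173), pot (288,207), board (129,130), mat (432,113), cup (515,150) and remote (50,150).

```bash
cat >> h.py <<'E'
def wray(f,uv,z):
    uv=np.atleast_2d(uv).astype(float);K=f["K"];T=f["extrinsics"];Rt=T[:3,:3].T;c=-Rt@T[:3,3]
    q=(uv-K[:2,2])/K[0,0];t=np.hypot(*q.T);d=np.c_[q*(np.sin(t)/np.maximum(t,1e-9))[:,None],np.cos(t)]@Rt.T
    return (c+d*((z-c[2])/d[:,2])[:,None])[:,:2]
def wblob(f,m,z,u):
    m=cv2.morphologyEx(m.astype(np.uint8),cv2.MORPH_OPEN,np.ones((2,2)));l=cv2.connectedComponents(m)[1]
    if l[u[1],u[0]]==0: print("miss",u); return None
    c=cv2.findContours((l==l[u[1],u[0]]).astype(np.uint8),0,1)[0];c=max(c,key=cv2.contourArea)[:,0]
    return wray(f,c,z).astype(np.float32)
def ell(p): # centre, mean diameter
    e=cv2.fitEllipse(cv2.convexHull(p)*1000);return np.round(e[0],1),np.round(e[1],1)
E
cat > m3.py <<'E'
from h import *
import pickle
f=pickle.load(open("w2.pkl","rb"));H=cv2.cvtColor(f["image"],cv2.COLOR_BGR2HSV).astype(int);h,s,v=H[...,0],H[...,1],H[...,2]
for u in [(129,130),(432,113),(292,103),(260,182),(320,173),(281,208),(240,120),(180,100)]: print(u,H[u[1],u[0]],end=" ")
print()
p=wblob(f,v<150,.014,(129,130)); print("board",ell(p))
p=wblob(f,v<140,.004,(432,113)); print("mat",rect(p))
p=wblob(f,v<100,.018,(240,120)); print("tray",rect(p)) 
p=wblob(f,(v>100)&(s>110)&(np.hypot(*(np.mgrid[:420,:560]-np.array([103,292])[:,None,None]))<35),.008,(292,103)); print("cf",ell(p))
p=wblob(f,(v>120)&(s<110),.198,(260,182)); print("flask",ell(p))
for t in (70,90): p=wblob(f,(v>t),.128,(320,173)); print("can",ell(p))
p=wblob(f,(v>90)&(s<90),.063,(281,208)); print("pot",ell(p))
c0=[(242,63),(363,86),(333,240),(222,225)]
q=wray(f,c0,.018)*1000;print("tray corners",q.round(0).tolist(),q.mean(0),np.linalg.norm(np.roll(q,-1,0)-q,axis=1))
c0=[(407,38),(477,61),(453,189),(385,178)]
q=wray(f,c0,.004)*1000;print("mat corners",q.round(0).tolist(),q.mean(0),np.linalg.norm(np.roll(q,-1,0)-q,axis=1))
print("cup c",wray(f,[(515,150),(493,145)],.07),"pink",wray(f,[(158,220),(398,249)],.055))
E
python3 m3.py
```

```text
(129, 130) [ 10 158 108] (432, 113) [ 12 135 113] (292, 103) [ 16 121 209] (260, 182) [ 21  40 209] (320, 173) [ 16  77 189] (281, 208) [ 97  15 216] (240, 120) [18 48 53] (180, 100) [ 27  94 214] 
board (array([ 489. , -255.9]), array([118.4, 122.4]))
mat (array([469.8, 278.2]), array([149.5, 248. ]), 82.0)
tray (array([541. ,  21.4]), array([194.8, 275.7]), 80.2)
cf (array([456.1,  28.5]), array([79.7, 82.2]))
flask (array([548.6,  -3.3]), array([58.7, 89. ]))
can (array([883.5,   6.9]), array([1251.7, 1949.9]))
can (array([707.9, -24.7]), array([1211. , 1491.7]))
pot (array([590. ,  -9.1]), array([ 83.6, 125. ]))
tray corners [[390.0, -52.0], [426.0, 140.0], [693.0, 100.0], [662.0, -96.0]] [542.76736023  22.8685566 ] [195.48764378 270.37087112 198.5064683  276.10759047]
mat corners [[336.0, 222.0], [358.0, 366.0], [602.0, 333.0], [582.0, 190.0]] [469.3538167  277.71885576] [145.62659013 246.40473468 143.9467379  248.61984593]
cup c [[0.50966647 0.4196629 ]
 [0.50430087 0.36594649]] pink [[ 0.63858369 -0.20004456]
 [ 0.69621336  0.21093544]]
```

```bash
cat > m4.py <<'E'
from h import *
import pickle
f=pickle.load(open("w2.pkl","rb"))
print("flask",wray(f,(260.5,182),.198),"can",wray(f,(320.5,173),.128),"knob",wray(f,(288,208),.075),"cf",wray(f,(292.5,103),.008))
g=cv2.Canny(f["image"],60,140)
for n,(u,v),z,r in [("flask",(260,182),.198,.028),("can",(320,173),.128,.032)]:
    # radial edge: last strong gradient ring via HoughCircles
    pr=325/(.54-z)*r
    c=cv2.HoughCircles(cv2.GaussianBlur(cv2.cvtColor(f["image"],6),(3,3),0)[v-45:v+45,u-45:u+45],cv2.HOUGH_GRADIENT,1.5,10,param1=100,param2=12,minRadius=int(pr-3),maxRadius=int(pr+4))
    if c is not None:
        for q in c[0][:3]: print(n,q+[u-45,v-45,0],pr,wray(f,q[:2]+[u-45,v-45],z))
im=cv2.resize(f["image"][55:250,215:375],None,fx=3,fy=3,interpolation=2);cv2.imwrite("pics/w2c.png",im)
E
python3 m4.py
```

```text
flask [[ 0.5368987  -0.01431888]] can [[0.54407766 0.05947608]] knob [[0.61115643 0.01805161]] cf [[0.45610189 0.02718697]]
flask [259.25       181.25        24.20000076] 26.608187134502923 [[ 0.53603965 -0.01565925]]
flask [290.75       199.25        23.89999962] 26.608187134502923 [[0.55689665 0.01858181]]
flask [280.25       199.25        25.70000076] 26.608187134502923 [[0.55680868 0.00698845]]
can [320.75       173.75        23.20000076] 25.24271844660194 [[0.54508616 0.0598303 ]]
can [287.75       194.75        23.20000076] 25.24271844660194 [[0.57354759 0.01665077]]
can [326.75       131.75        28.14999962] 25.24271844660194 [[0.4899216  0.06645776]]
```

View pics/w2c.png

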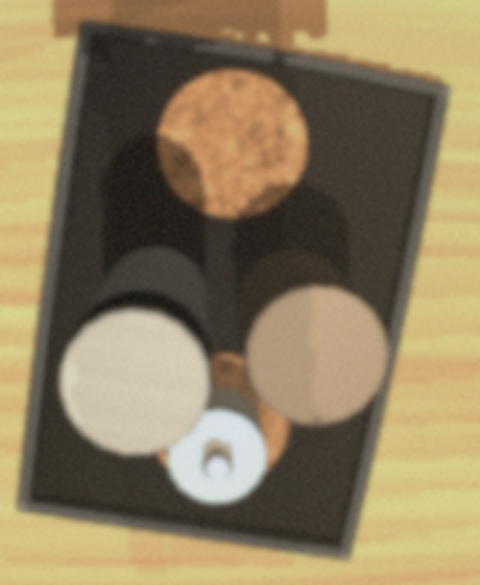

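Wrist rays and cylinder fits agree: flask (0.5365, -0.015), canister (0.544, 0.0597), pot (0.6115, 0.0175), board (0.489, -0.256), mat (0.470, 0.278). Going for the flask.

Emit:
step_arm --commands '[{"jaw":1,"dx":-0.063,"dy":-0.155,"dz":0,"rx":0,"ry":0,"rz":0},{"jaw":1,"dx":-0.063,"dy":-0.155,"dz":0.3,"rx":0,"ry":0,"rz":0},{"jaw":1,"dx":-0.063,"dy":-0.155,"dz":0.6,"rx":0,"ry":0,"rz":0},{"jaw":1,"dx":-0.063,"dy":-0.155,"dz":0.8,"rx":0,"ry":0,"rz":0},{"jaw":1,"dx":-0.063,"dy":-0.155,"dz":0.8,"rx":0,"ry":0,"rz":0},{"jaw":1,"dx":-0.063,"dy":-0.155,"dz":0.8,"rx":0,"ry":0,"rz":0}]'

```text
clock: 2.8
eef_pos: [0.5353, -0.0092, 0.2767]
ee_rot: [0.001, -3.141, -0.0]
contact_force: [0.1, 0.0, 0.8]
finger_gap: 1.001
grip_force: 0.0
```

Emit:
step_arm --commands '[{"jaw":1,"dx":-0.008,"dy":-0.039,"dz":0.2,"rx":0,"ry":0,"rz":0},{"jaw":1,"dx":-0.008,"dy":-0.039,"dz":0.4,"rx":0,"ry":0,"rz":0},{"jaw":1,"dx":-0.008,"dy":-0.039,"dz":0.6,"rx":0,"ry":0,"rz":0},{"jaw":1,"dx":-0.008,"dy":-0.039,"dz":0.8,"rx":0,"ry":0,"rz":0},{"jaw":1,"dx":-0.008,"dy":-0.039,"dz":0.88,"rx":0,"ry":0,"rz":0},{"jaw":1,"dx":-0.008,"dy":-0.039,"dz":0.88,"rx":0,"ry":0,"rz":0},{"jaw":1,"dx":-0.008,"dy":-0.039,"dz":0.88,"rx":0,"ry":0,"rz":0}]'

```text
clock: 3.5
eef_pos: [0.538, -0.0161, 0.1461]
ee_rot: [-0.0, 3.139, 0.001]
contact_force: [0.4, -0.3, 0.3]
finger_gap: 1.0
grip_force: 0.0
```

Emit:
step_arm --commands '[{"jaw":0.75,"dx":0,"dy":0,"dz":0,"rx":0,"ry":0,"rz":0},{"jaw":0.6,"dx":0,"dy":0,"dz":0,"rx":0,"ry":0,"rz":0},{"jaw":0.4,"dx":0,"dy":0,"dz":0,"rx":0,"ry":0,"rz":0},{"jaw":0.3,"dx":0,"dy":0,"dz":0,"rx":0,"ry":0,"rz":0},{"jaw":0.3,"dx":0,"dy":0,"dz":0,"rx":0,"ry":0,"rz":0},{"jaw":0.3,"dx":0,"dy":0,"dz":0,"rx":0,"ry":0,"rz":0},{"jaw":0.3,"dx":0,"dy":0,"dz":0,"rx":0,"ry":0,"rz":0},{"jaw":0.3,"dx":0,"dy":0,"dz":0,"rx":0,"ry":0,"rz":0}]' --newtons 40

```text
clock: 4.3
eef_pos: [0.5377, -0.0161, 0.1458]
ee_rot: [-0.0, 3.139, 0.001]
contact_force: [-1.6, 0.3, 7.4]
finger_gap: 0.65
grip_force: 41.3
```

Emit:
step_arm --commands '[{"jaw":0.3,"dx":0,"dy":0,"dz":-0.03,"rx":0,"ry":0,"rz":0},{"jaw":0.3,"dx":0,"dy":0,"dz":-0.1,"rx":0,"ry":0,"rz":0},{"jaw":0.3,"dx":0,"dy":0,"dz":-0.25,"rx":0,"ry":0,"rz":0},{"jaw":0.3,"dx":0,"dy":0,"dz":-0.45,"rx":0,"ry":0,"rz":0},{"jaw":0.3,"dx":0,"dy":0,"dz":-0.65,"rx":0,"ry":0,"rz":0},{"jaw":0.3,"dx":0,"dy":0,"dz":-0.85,"rx":0,"ry":0,"rz":0},{"jaw":0.3,"dx":0,"dy":0,"dz":-0.97,"rx":0,"ry":0,"rz":0},{"jaw":0.3,"dx":0,"dy":0,"dz":-1,"rx":0,"ry":0,"rz":0},{"jaw":0.3,"dx":0,"dy":0,"dz":-1,"rx":0,"ry":0,"rz":0}]'

```text
clock: 5.2
eef_pos: [0.5365, -0.0163, 0.2946]
ee_rot: [-0.0, 3.141, 0.0]
contact_force: [-0.0, 0.5, -7.4]
finger_gap: 0.649
grip_force: 44.7
```

Emit:
step_arm --commands '[{"jaw":0.3,"dx":0.01,"dy":0.08,"dz":0,"rx":0,"ry":0,"rz":0},{"jaw":0.3,"dx":0.02,"dy":0.25,"dz":0,"rx":0,"ry":0,"rz":0},{"jaw":0.3,"dx":0.02,"dy":0.5,"dz":0,"rx":0,"ry":0,"rz":0},{"jaw":0.3,"dx":0.02,"dy":0.75,"dz":0,"rx":0,"ry":0,"rz":0},{"jaw":0.3,"dx":0.02,"dy":0.98,"dz":0,"rx":0,"ry":0,"rz":0}]'

```text
clock: 5.7
eef_pos: [0.5322, 0.1334, 0.2927]
ee_rot: [0.002, -3.139, 0.0]
contact_force: [-0.3, -0.8, -6.3]
finger_gap: 0.644
grip_force: 44.7
```

Emit:
step_arm --commands '[{"jaw":0.3,"dx":0.01,"dy":0.22,"dz":0,"rx":0,"ry":0,"rz":0},{"jaw":0.3,"dx":0.02,"dy":0.45,"dz":0,"rx":0,"ry":0,"rz":0},{"jaw":0.3,"dx":0.02,"dy":0.68,"dz":0,"rx":0,"ry":0,"rz":0},{"jaw":0.3,"dx":0.02,"dy":0.85,"dz":0,"rx":0,"ry":0,"rz":0},{"jaw":0.3,"dx":0.02,"dy":0.92,"dz":0,"rx":0,"ry":0,"rz":0},{"jaw":0.3,"dx":0.02,"dy":0.92,"dz":0,"rx":0,"ry":0,"rz":0},{"jaw":0.3,"dx":0.02,"dy":0.92,"dz":0,"rx":0,"ry":0,"rz":0}]'

```text
clock: 6.4
eef_pos: [0.5302, 0.2677, 0.2934]
ee_rot: [-0.001, -3.14, 0.003]
contact_force: [0.3, -0.9, -6.7]
finger_gap: 0.646
grip_force: 44.8
```

Emit:
step_arm --commands '[{"jaw":0.3,"dx":0,"dy":0,"dz":0.1,"rx":0,"ry":0,"rz":0},{"jaw":0.3,"dx":0,"dy":0,"dz":0.3,"rx":0,"ry":0,"rz":0},{"jaw":0.3,"dx":0,"dy":0,"dz":0.5,"rx":0,"ry":0,"rz":0},{"jaw":0.3,"dx":0,"dy":0,"dz":0.7,"rx":0,"ry":0,"rz":0},{"jaw":0.3,"dx":0,"dy":0,"dz":0.83,"rx":0,"ry":0,"rz":0},{"jaw":0.3,"dx":0,"dy":0,"dz":0.91,"rx":0,"ry":0,"rz":0},{"jaw":0.3,"dx":0,"dy":0,"dz":0.95,"rx":0,"ry":0,"rz":0},{"jaw":0.3,"dx":0,"dy":0,"dz":0.96,"rx":0,"ry":0,"rz":0},{"jaw":0.3,"dx":0,"dy":0,"dz":0.96,"rx":0,"ry":0,"rz":0}]'

```text
clock: 7.3
eef_pos: [0.5312, 0.2687, 0.1511]
ee_rot: [0.0, 3.14, 0.001]
contact_force: [2.0, 0.7, -5.5]
finger_gap: 0.643
grip_force: 44.9
```

Emit:
step_arm --commands '[{"jaw":0.3,"dx":0,"dy":0,"dz":0.01,"rx":0,"ry":0,"rz":0},{"jaw":0.3,"dx":0,"dy":0,"dz":0.02,"rx":0,"ry":0,"rz":0},{"jaw":0.3,"dx":0,"dy":0,"dz":0.03,"rx":0,"ry":0,"rz":0},{"jaw":0.3,"dx":0,"dy":0,"dz":0.035,"rx":0,"ry":0,"rz":0},{"jaw":0.3,"dx":0,"dy":0,"dz":0.035,"rx":0,"ry":0,"rz":0}]'

```text
clock: 7.8
eef_pos: [0.5305, 0.2687, 0.145]
ee_rot: [0.0, -3.141, 0.0]
contact_force: [0.2, 1.0, -6.6]
finger_gap: 0.643
grip_force: 44.9
```

Emit:
step_arm --commands '[{"jaw":0.3,"dx":0,"dy":0,"dz":0.008,"rx":0,"ry":0,"rz":0},{"jaw":0.3,"dx":0,"dy":0,"dz":0.015,"rx":0,"ry":0,"rz":0},{"jaw":0.3,"dx":0,"dy":0,"dz":0.02,"rx":0,"ry":0,"rz":0},{"jaw":0.3,"dx":0,"dy":0,"dz":0.02,"rx":0,"ry":0,"rz":0}]'

```text
clock: 8.2
eef_pos: [0.5306, 0.2687, 0.142]
ee_rot: [-0.0, 3.142, 0.0]
contact_force: [0.3, -0.2, -7.2]
finger_gap: 0.647
grip_force: 44.9
```

Emit:
step_arm --commands '[{"jaw":0.3,"dx":0,"dy":0,"dz":0.004,"rx":0,"ry":0,"rz":0},{"jaw":0.3,"dx":0,"dy":0,"dz":0.008,"rx":0,"ry":0,"rz":0},{"jaw":0.3,"dx":0,"dy":0,"dz":0.01,"rx":0,"ry":0,"rz":0},{"jaw":0.3,"dx":0,"dy":0,"dz":0.01,"rx":0,"ry":0,"rz":0}]'

```text
clock: 8.6
eef_pos: [0.5312, 0.2688, 0.1419]
ee_rot: [0.0, 3.14, 0.002]
contact_force: [-2.0, -2.4, 7.7]
finger_gap: 0.645
grip_force: 46.0
```

Emit:
step_arm --commands '[{"jaw":0.68,"dx":0,"dy":0,"dz":0,"rx":0,"ry":0,"rz":0},{"jaw":0.72,"dx":0,"dy":0,"dz":0,"rx":0,"ry":0,"rz":0},{"jaw":0.8,"dx":0,"dy":0,"dz":0,"rx":0,"ry":0,"rz":0},{"jaw":1,"dx":0,"dy":0,"dz":0,"rx":0,"ry":0,"rz":0},{"jaw":1,"dx":0,"dy":0,"dz":0,"rx":0,"ry":0,"rz":0},{"jaw":1,"dx":0,"dy":0,"dz":0,"rx":0,"ry":0,"rz":0},{"jaw":1,"dx":0,"dy":0,"dz":-0.1,"rx":0,"ry":0,"rz":0},{"jaw":1,"dx":0,"dy":0,"dz":-0.3,"rx":0,"ry":0,"rz":0},{"jaw":1,"dx":0,"dy":0,"dz":-0.6,"rx":0,"ry":0,"rz":0},{"jaw":1,"dx":0,"dy":0,"dz":-0.9,"rx":0,"ry":0,"rz":0}]'

```text
clock: 9.6
eef_pos: [0.5302, 0.2684, 0.2767]
ee_rot: [0.0, -3.141, 0.001]
contact_force: [1.4, 1.6, 0.3]
finger_gap: 1.003
grip_force: 0.0
```

```bash
cat > look.py <<'E'
import sys,pickle
from h import *
t=sys.argv[1]
for n in sys.argv[2:]:
    f=env.grab_frame(n); pickle.dump(f,open(f"{t}{n}.pkl","wb")); cv2.imwrite(f"pics/{t}{n}.png",f["image"])
s=env.sense(); print(s["clock"],s["eef_pos"].round(4),s["ee_rot"].round(3),s["contact_force"].round(1))
E
python3 look.py a scene side; python3 - <<'E'
from h import *
import pickle
fs=[pickle.load(open(f"a{n}.pkl","rb")) for n in("scene","side")]
print("flask",cyl(fs,.06,.12,(.531,.269),.028),cyl(fs,.14,.185,(.531,.269),.028),[top(f,.185,.21,(.47,.6,.2,.33),.194) for f in fs])
print("can",cyl(fs,.05,.115,(.544,.0597),.032,.012)); print("pot",cyl(fs,.02,.05,(.6115,.0175),.026,.008))
E
```

```text
9.7 [0.5335 0.2699 0.2821] [0.    3.133 0.009] [ 0.8  0.4 -0.1]
flask (array([0.5298, 0.2699]), [(array([0.5305, 0.2706]), 424), (array([0.5279, 0.2696]), 355)]) (array([0.53  , 0.2696]), [(array([0.5308, 0.2705]), 385), (array([0.5274, 0.2691]), 291)]) [array([5.372e-01, 2.703e-01, 6.250e-02, 4.430e+02, 1.925e-01]), array([5.226e-01, 2.545e-01, 7.850e-02, 1.490e+02, 1.935e-01])]
can (array([0.5437, 0.0595]), [(array([0.5446, 0.0603]), 451), (array([0.542 , 0.0592]), 548)])
pot (array([0.6135, 0.0169]), [(array([0.6147, 0.0175]), 150), (array([0.6119, 0.0166]), 203)])
```

Emit:
step_arm --commands '[{"jaw":1,"dx":-0.04,"dy":-0.25,"dz":0,"rx":0,"ry":0,"rz":0},{"jaw":1,"dx":-0.08,"dy":-0.55,"dz":0,"rx":0,"ry":0,"rz":0},{"jaw":1,"dx":-0.08,"dy":-0.85,"dz":0,"rx":0,"ry":0,"rz":0},{"jaw":1,"dx":-0.08,"dy":-0.9,"dz":0,"rx":0,"ry":0,"rz":0}]'

```text
clock: 10.1
eef_pos: [0.543, 0.1268, 0.2756]
ee_rot: [0.012, 3.141, -0.004]
contact_force: [0.0, -0.3, 0.1]
finger_gap: 0.998
grip_force: 0.0
```

Emit:
step_arm --commands '[{"jaw":1,"dx":0,"dy":-0.25,"dz":0,"rx":0,"ry":0,"rz":0},{"jaw":1,"dx":0,"dy":-0.5,"dz":0.1,"rx":0,"ry":0,"rz":0},{"jaw":1,"dx":0,"dy":-0.5,"dz":0.4,"rx":0,"ry":0,"rz":0},{"jaw":1,"dx":0,"dy":-0.5,"dz":0.6,"rx":0,"ry":0,"rz":0},{"jaw":1,"dx":0,"dy":-0.5,"dz":0.6,"rx":0,"ry":0,"rz":0},{"jaw":1,"dx":0,"dy":-0.5,"dz":0.6,"rx":0,"ry":0,"rz":0}]'

```text
clock: 10.7
eef_pos: [0.5427, 0.059, 0.1859]
ee_rot: [0.001, -3.141, 0.0]
contact_force: [0.1, -0.5, 0.9]
finger_gap: 1.002
grip_force: 0.0
```

Emit:
step_arm --commands '[{"jaw":1,"dx":-0.007,"dy":0.005,"dz":0.1,"rx":0,"ry":0,"rz":0},{"jaw":1,"dx":-0.007,"dy":0.005,"dz":0.25,"rx":0,"ry":0,"rz":0},{"jaw":1,"dx":-0.007,"dy":0.005,"dz":0.4,"rx":0,"ry":0,"rz":0},{"jaw":1,"dx":-0.007,"dy":0.005,"dz":0.55,"rx":0,"ry":0,"rz":0},{"jaw":1,"dx":-0.007,"dy":0.005,"dz":0.67,"rx":0,"ry":0,"rz":0},{"jaw":1,"dx":-0.007,"dy":0.005,"dz":0.67,"rx":0,"ry":0,"rz":0},{"jaw":1,"dx":-0.007,"dy":0.005,"dz":0.67,"rx":0,"ry":0,"rz":0}]'

```text
clock: 11.4
eef_pos: [0.5449, 0.0599, 0.0867]
ee_rot: [-0.001, 3.14, 0.001]
contact_force: [0.1, 0.3, -0.7]
finger_gap: 0.999
grip_force: 0.0
```

Emit:
step_arm --commands '[{"jaw":0.82,"dx":0,"dy":0,"dz":0,"rx":0,"ry":0,"rz":0},{"jaw":0.7,"dx":0,"dy":0,"dz":0,"rx":0,"ry":0,"rz":0},{"jaw":0.5,"dx":0,"dy":0,"dz":0,"rx":0,"ry":0,"rz":0},{"jaw":0.4,"dx":0,"dy":0,"dz":0,"rx":0,"ry":0,"rz":0},{"jaw":0.4,"dx":0,"dy":0,"dz":0,"rx":0,"ry":0,"rz":0},{"jaw":0.4,"dx":0,"dy":0,"dz":0,"rx":0,"ry":0,"rz":0}]' --newtons 40

```text
clock: 12.0
eef_pos: [0.545, 0.0594, 0.0869]
ee_rot: [0.0, 3.139, 0.001]
contact_force: [-1.5, -0.9, 7.5]
finger_gap: 0.74
grip_force: 42.4
```

Emit:
step_arm --commands '[{"jaw":0.4,"dx":0,"dy":0,"dz":-0.03,"rx":0,"ry":0,"rz":0},{"jaw":0.4,"dx":0,"dy":0,"dz":-0.1,"rx":0,"ry":0,"rz":0},{"jaw":0.4,"dx":0,"dy":0,"dz":-0.25,"rx":0,"ry":0,"rz":0},{"jaw":0.4,"dx":0,"dy":0,"dz":-0.45,"rx":0,"ry":0,"rz":0},{"jaw":0.4,"dx":0,"dy":0,"dz":-0.65,"rx":0,"ry":0,"rz":0},{"jaw":0.4,"dx":0,"dy":0,"dz":-0.75,"rx":0,"ry":0,"rz":0},{"jaw":0.4,"dx":0,"dy":0,"dz":-0.8,"rx":0,"ry":0,"rz":0}]'

```text
clock: 12.7
eef_pos: [0.5441, 0.0595, 0.2072]
ee_rot: [-0.0, 3.139, 0.001]
contact_force: [-0.4, -0.8, -6.8]
finger_gap: 0.742
grip_force: 46.4
```

Emit:
step_arm --commands '[{"jaw":0.4,"dx":0.1,"dy":0.05,"dz":0,"rx":0,"ry":0,"rz":0},{"jaw":0.4,"dx":0.3,"dy":0.15,"dz":0,"rx":0,"ry":0,"rz":0},{"jaw":0.4,"dx":0.5,"dy":0.28,"dz":0,"rx":0,"ry":0,"rz":0},{"jaw":0.4,"dx":0.7,"dy":0.42,"dz":0,"rx":0,"ry":0,"rz":0},{"jaw":0.4,"dx":0.85,"dy":0.54,"dz":0,"rx":0,"ry":0,"rz":0},{"jaw":0.4,"dx":0.9,"dy":0.6,"dz":0,"rx":0,"ry":0,"rz":0}]'

```text
clock: 13.3
eef_pos: [0.4053, 0.1506, 0.2046]
ee_rot: [0.005, -3.139, 0.0]
contact_force: [0.9, -0.1, -5.6]
finger_gap: 0.74
grip_force: 46.3
```

Emit:
step_arm --commands '[{"jaw":0.4,"dx":0,"dy":0.1,"dz":0,"rx":0,"ry":0,"rz":0},{"jaw":0.4,"dx":0,"dy":0.3,"dz":0,"rx":0,"ry":0,"rz":0},{"jaw":0.4,"dx":0,"dy":0.5,"dz":0,"rx":0,"ry":0,"rz":0},{"jaw":0.4,"dx":0,"dy":0.7,"dz":0,"rx":0,"ry":0,"rz":0},{"jaw":0.4,"dx":0,"dy":0.85,"dz":0,"rx":0,"ry":0,"rz":0},{"jaw":0.4,"dx":0,"dy":0.92,"dz":0,"rx":0,"ry":0,"rz":0},{"jaw":0.4,"dx":0,"dy":0.92,"dz":0,"rx":0,"ry":0,"rz":0},{"jaw":0.4,"dx":0,"dy":0.92,"dz":0,"rx":0,"ry":0,"rz":0}]'

```text
clock: 14.1
eef_pos: [0.4089, 0.2862, 0.2047]
ee_rot: [-0.001, -3.141, 0.002]
contact_force: [0.1, -0.7, -5.7]
finger_gap: 0.741
grip_force: 46.4
```

Emit:
step_arm --commands '[{"jaw":0.4,"dx":0,"dy":0,"dz":0.1,"rx":0,"ry":0,"rz":0},{"jaw":0.4,"dx":0,"dy":0,"dz":0.25,"rx":0,"ry":0,"rz":0},{"jaw":0.4,"dx":0,"dy":0,"dz":0.42,"rx":0,"ry":0,"rz":0},{"jaw":0.4,"dx":0,"dy":0,"dz":0.58,"rx":0,"ry":0,"rz":0},{"jaw":0.4,"dx":0,"dy":0,"dz":0.7,"rx":0,"ry":0,"rz":0},{"jaw":0.4,"dx":0,"dy":0,"dz":0.76,"rx":0,"ry":0,"rz":0},{"jaw":0.4,"dx":0,"dy":0,"dz":0.78,"rx":0,"ry":0,"rz":0},{"jaw":0.4,"dx":0,"dy":0,"dz":0.785,"rx":0,"ry":0,"rz":0},{"jaw":0.4,"dx":0,"dy":0,"dz":0.79,"rx":0,"ry":0,"rz":0},{"jaw":0.4,"dx":0,"dy":0,"dz":0.79,"rx":0,"ry":0,"rz":0}]'

```text
clock: 15.1
eef_pos: [0.4091, 0.2877, 0.0873]
ee_rot: [-0.0, 3.141, 0.002]
contact_force: [-0.5, 0.6, -5.8]
finger_gap: 0.738
grip_force: 46.4
```

Emit:
step_arm --commands '[{"jaw":0.4,"dx":0,"dy":0,"dz":0.006,"rx":0,"ry":0,"rz":0},{"jaw":0.4,"dx":0,"dy":0,"dz":0.012,"rx":0,"ry":0,"rz":0},{"jaw":0.4,"dx":0,"dy":0,"dz":0.018,"rx":0,"ry":0,"rz":0},{"jaw":0.4,"dx":0,"dy":0,"dz":0.022,"rx":0,"ry":0,"rz":0},{"jaw":0.4,"dx":0,"dy":0,"dz":0.022,"rx":0,"ry":0,"rz":0}]'

```text
clock: 15.6
eef_pos: [0.4086, 0.2874, 0.0832]
ee_rot: [0.0, -3.141, 0.0]
contact_force: [0.0, 0.0, -5.5]
finger_gap: 0.742
grip_force: 46.4
```

Emit:
step_arm --commands '[{"jaw":0.4,"dx":0,"dy":0,"dz":0.004,"rx":0,"ry":0,"rz":0},{"jaw":0.4,"dx":0,"dy":0,"dz":0.008,"rx":0,"ry":0,"rz":0},{"jaw":0.4,"dx":0,"dy":0,"dz":0.01,"rx":0,"ry":0,"rz":0},{"jaw":0.4,"dx":0,"dy":0,"dz":0.01,"rx":0,"ry":0,"rz":0}]'

```text
clock: 16.0
eef_pos: [0.409, 0.2874, 0.0829]
ee_rot: [0.0, 3.141, 0.001]
contact_force: [-3.8, -3.2, 12.9]
finger_gap: 0.739
grip_force: 48.1
```

Emit:
step_arm --commands '[{"jaw":0.78,"dx":0,"dy":0,"dz":0,"rx":0,"ry":0,"rz":0},{"jaw":0.82,"dx":0,"dy":0,"dz":0,"rx":0,"ry":0,"rz":0},{"jaw":0.9,"dx":0,"dy":0,"dz":0,"rx":0,"ry":0,"rz":0},{"jaw":1,"dx":0,"dy":0,"dz":0,"rx":0,"ry":0,"rz":0},{"jaw":1,"dx":0,"dy":0,"dz":0,"rx":0,"ry":0,"rz":0},{"jaw":1,"dx":0,"dy":0,"dz":0,"rx":0,"ry":0,"rz":0},{"jaw":1,"dx":0,"dy":0,"dz":-0.1,"rx":0,"ry":0,"rz":0},{"jaw":1,"dx":0,"dy":0,"dz":-0.35,"rx":0,"ry":0,"rz":0},{"jaw":1,"dx":0,"dy":0,"dz":-0.65,"rx":0,"ry":0,"rz":0},{"jaw":1,"dx":0,"dy":0,"dz":-1,"rx":0,"ry":0,"rz":0}]'

```text
clock: 17.0
eef_pos: [0.408, 0.2868, 0.2302]
ee_rot: [0.0, -3.14, 0.002]
contact_force: [1.4, 0.7, 0.2]
finger_gap: 0.999
grip_force: 0.0
```

Emit:
step_arm --commands '[{"jaw":1,"dx":-0.2,"dy":-0.25,"dz":-0.3,"rx":0,"ry":0,"rz":0},{"jaw":1,"dx":-0.4,"dy":-0.5,"dz":-0.3,"rx":0,"ry":0,"rz":0},{"jaw":1,"dx":-0.6,"dy":-0.75,"dz":-0.3,"rx":0,"ry":0,"rz":0},{"jaw":1,"dx":-0.7,"dy":-0.9,"dz":-0.3,"rx":0,"ry":0,"rz":0},{"jaw":1,"dx":-0.7,"dy":-0.9,"dz":-0.3,"rx":0,"ry":0,"rz":0}]'

```text
clock: 17.5
eef_pos: [0.5164, 0.1467, 0.2746]
ee_rot: [0.013, 3.14, -0.003]
contact_force: [0.3, 0.4, -1.0]
finger_gap: 1.003
grip_force: 0.0
```

Emit:
step_arm --commands '[{"jaw":1,"dx":-0.2,"dy":-0.25,"dz":0,"rx":0,"ry":0,"rz":0},{"jaw":1,"dx":-0.4,"dy":-0.5,"dz":0,"rx":0,"ry":0,"rz":0},{"jaw":1,"dx":-0.6,"dy":-0.75,"dz":0,"rx":0,"ry":0,"rz":0},{"jaw":1,"dx":-0.65,"dy":-0.9,"dz":0,"rx":0,"ry":0,"rz":0},{"jaw":1,"dx":-0.65,"dy":-0.9,"dz":0,"rx":0,"ry":0,"rz":0},{"jaw":1,"dx":-0.65,"dy":-0.9,"dz":0,"rx":0,"ry":0,"rz":0}]'

```text
clock: 18.1
eef_pos: [0.6109, 0.0179, 0.2738]
ee_rot: [-0.001, -3.141, -0.001]
contact_force: [-1.1, 1.0, -0.6]
finger_gap: 1.004
grip_force: 0.0
```

```bash
python3 look.py b wrist scene side; python3 - <<'E'
from h import *
import pickle
fs=[pickle.load(open(f"b{n}.pkl","rb")) for n in("scene","side")]
print("flask",cyl(fs,.06,.185,(.531,.269),.028)); print("can",cyl(fs,.05,.115,(.409,.287),.032,.012)); print("pot",cyl(fs,.02,.05,(.6115,.0175),.026,.008))
E
```

```text
18.25 [0.6107 0.0195 0.2742] [ 4.000e-03 -3.141e+00 -2.000e-03] [-0.3  0.5 -0.5]
flask (array([0.5298, 0.2698]), [(array([0.5306, 0.2706]), 961), (array([0.5276, 0.2694]), 768)])
can (array([0.4059, 0.2872]), [(array([0.4083, 0.2883]), 33), (array([0.4057, 0.287 ]), 464)])
pot (array([0.6134, 0.0168]), [(array([0.6144, 0.0176]), 154), (array([0.6119, 0.0164]), 201)])
```

View pics/bwrist.png

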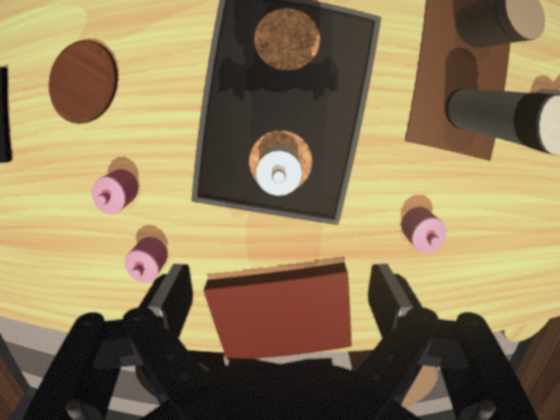

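The wrist view shows the flask and canister standing on the mat and the pot alone on the back coaster at (279,172). The front coaster is at (287,39) and the board at (83,81). Measuring both coasters, the board and the pot.

```bash
python3 - <<'E'
from h import *
import pickle
f=pickle.load(open("bwrist.pkl","rb"));H=cv2.cvtColor(f["image"],cv2.COLOR_BGR2HSV).astype(int);h,s,v=H[...,0],H[...,1],H[...,2]
yy,xx=np.mgrid[:420,:560]
for u in [(287,39),(260,155),(265,175),(83,81),(230,120)]: print(u,H[u[1],u[0]],end=" ")
p=wblob(f,(v>70)&(s>80)&(np.hypot(xx-287,yy-39)<40),.008,(287,39)); print("\ncf",ell(p))
m=(v>70)&(s>80)&(np.hypot(xx-280,yy-160)<42); p=wblob(f,m,.008,(260,150)); q=p[p[:,0]<p[:,0].min()+.045]; print("cb",circ(q),len(q))
p=wblob(f,v<150,.014,(83,81)); print("board",ell(p))
p=wblob(f,(v>120)&(s<70)&(np.hypot(xx-279,yy-172)<30),.063,(265,175)); print("pot lid",ell(p),"knob",wray(f,(279,177),.077))
p=wblob(f,(v<75)&(np.hypot(xx-287,yy-110)<160),.018,(230,150)); print("tray",rect(p))
E
```

```text
(287, 39) [ 13 131 146] (260, 155) [ 13 114 130] (265, 175) [ 90   8 236] (83, 81) [ 10 154 116] (230, 120) [15 46 55] 
cf (array([456. ,  28.1]), array([80.3, 83. ]))
cb (array([0.60560303, 0.01959807]), np.float64(0.03231617553966922)) 155
board (array([ 489.8, -255.3]), array([117.8, 122.1]))
pot lid (array([614.8,  17.6]), array([52.8, 53.1])) knob [[0.61502767 0.01715634]]
tray (array([538.9,  23.3]), array([185.2, 272.7]), 80.4)
```

Emit:
step_arm --commands '[{"jaw":1,"dx":-0.015,"dy":-0.007,"dz":0.2,"rx":0,"ry":0,"rz":0},{"jaw":1,"dx":-0.015,"dy":-0.007,"dz":0.45,"rx":0,"ry":0,"rz":0},{"jaw":1,"dx":-0.015,"dy":-0.007,"dz":0.7,"rx":0,"ry":0,"rz":0},{"jaw":1,"dx":-0.015,"dy":-0.007,"dz":0.85,"rx":0,"ry":0,"rz":0},{"jaw":1,"dx":-0.015,"dy":-0.007,"dz":0.85,"rx":0,"ry":0,"rz":0},{"jaw":1,"dx":-0.015,"dy":-0.007,"dz":0.85,"rx":0,"ry":0,"rz":0}]'

```text
clock: 18.85
eef_pos: [0.6135, 0.0174, 0.1474]
ee_rot: [-0.002, 3.141, 0.001]
contact_force: [0.8, -0.5, 0.5]
finger_gap: 0.998
grip_force: 0.0
```

Emit:
step_arm --commands '[{"jaw":1,"dx":0,"dy":0,"dz":0.15,"rx":0,"ry":0,"rz":0},{"jaw":1,"dx":0,"dy":0,"dz":0.32,"rx":0,"ry":0,"rz":0},{"jaw":1,"dx":0,"dy":0,"dz":0.5,"rx":0,"ry":0,"rz":0},{"jaw":1,"dx":0,"dy":0,"dz":0.68,"rx":0,"ry":0,"rz":0},{"jaw":1,"dx":0,"dy":0,"dz":0.8,"rx":0,"ry":0,"rz":0},{"jaw":1,"dx":0,"dy":0,"dz":0.84,"rx":0,"ry":0,"rz":0},{"jaw":1,"dx":0,"dy":0,"dz":0.84,"rx":0,"ry":0,"rz":0},{"jaw":1,"dx":0,"dy":0,"dz":0.84,"rx":0,"ry":0,"rz":0}]'

```text
clock: 19.65
eef_pos: [0.6148, 0.0166, 0.0225]
ee_rot: [-0.001, 3.139, 0.001]
contact_force: [-0.6, -0.3, 0.2]
finger_gap: 1.002
grip_force: 0.0
```

Emit:
step_arm --commands '[{"jaw":0.75,"dx":0,"dy":0,"dz":0,"rx":0,"ry":0,"rz":0},{"jaw":0.6,"dx":0,"dy":0,"dz":0,"rx":0,"ry":0,"rz":0},{"jaw":0.4,"dx":0,"dy":0,"dz":0,"rx":0,"ry":0,"rz":0},{"jaw":0.3,"dx":0,"dy":0,"dz":0,"rx":0,"ry":0,"rz":0},{"jaw":0.3,"dx":0,"dy":0,"dz":0,"rx":0,"ry":0,"rz":0},{"jaw":0.3,"dx":0,"dy":0,"dz":0,"rx":0,"ry":0,"rz":0}]' --newtons 25

```text
clock: 20.25
eef_pos: [0.614, 0.0165, 0.0217]
ee_rot: [-0.0, 3.14, 0.001]
contact_force: [-2.1, -0.3, 6.4]
finger_gap: 0.599
grip_force: 25.2
```

Emit:
step_arm --commands '[{"jaw":0.3,"dx":0,"dy":0,"dz":-0.03,"rx":0,"ry":0,"rz":0},{"jaw":0.3,"dx":0,"dy":0,"dz":-0.1,"rx":0,"ry":0,"rz":0},{"jaw":0.3,"dx":0,"dy":0,"dz":-0.25,"rx":0,"ry":0,"rz":0},{"jaw":0.3,"dx":0,"dy":0,"dz":-0.45,"rx":0,"ry":0,"rz":0},{"jaw":0.3,"dx":0,"dy":0,"dz":-0.65,"rx":0,"ry":0,"rz":0},{"jaw":0.3,"dx":0,"dy":0,"dz":-0.85,"rx":0,"ry":0,"rz":0},{"jaw":0.3,"dx":0,"dy":0,"dz":-1,"rx":0,"ry":0,"rz":0},{"jaw":0.3,"dx":0,"dy":0,"dz":-1,"rx":0,"ry":0,"rz":0}]'

```text
clock: 21.05
eef_pos: [0.6154, 0.0162, 0.1749]
ee_rot: [0.0, 3.135, 0.001]
contact_force: [-0.7, -0.7, -1.8]
finger_gap: 0.599
grip_force: 26.6
```

Emit:
step_arm --commands '[{"jaw":0.3,"dx":0.03,"dy":-0.08,"dz":0,"rx":0,"ry":0,"rz":0},{"jaw":0.3,"dx":0.12,"dy":-0.25,"dz":0,"rx":0,"ry":0,"rz":0},{"jaw":0.3,"dx":0.22,"dy":-0.45,"dz":0,"rx":0,"ry":0,"rz":0},{"jaw":0.3,"dx":0.32,"dy":-0.68,"dz":0,"rx":0,"ry":0,"rz":0},{"jaw":0.3,"dx":0.41,"dy":-0.91,"dz":0,"rx":0,"ry":0,"rz":0}]'

```text
clock: 21.55
eef_pos: [0.5495, -0.1219, 0.1694]
ee_rot: [-0.0, -3.139, 0.0]
contact_force: [0.5, -0.8, -1.8]
finger_gap: 0.597
grip_force: 26.5
```

Emit:
step_arm --commands '[{"jaw":0.3,"dx":0.1,"dy":-0.22,"dz":0,"rx":0,"ry":0,"rz":0},{"jaw":0.3,"dx":0.2,"dy":-0.45,"dz":0,"rx":0,"ry":0,"rz":0},{"jaw":0.3,"dx":0.3,"dy":-0.65,"dz":0,"rx":0,"ry":0,"rz":0},{"jaw":0.3,"dx":0.38,"dy":-0.82,"dz":0,"rx":0,"ry":0,"rz":0},{"jaw":0.3,"dx":0.42,"dy":-0.91,"dz":0,"rx":0,"ry":0,"rz":0},{"jaw":0.3,"dx":0.42,"dy":-0.91,"dz":0,"rx":0,"ry":0,"rz":0},{"jaw":0.3,"dx":0.42,"dy":-0.91,"dz":0,"rx":0,"ry":0,"rz":0},{"jaw":0.3,"dx":0.42,"dy":-0.91,"dz":0,"rx":0,"ry":0,"rz":0}]'

```text
clock: 22.35
eef_pos: [0.4896, -0.2549, 0.1703]
ee_rot: [0.004, -3.141, -0.002]
contact_force: [0.4, 0.4, -2.5]
finger_gap: 0.601
grip_force: 26.6
```

```bash
python3 look.py c wrist scene; python3 - <<'E'
from h import *
import pickle
f=pickle.load(open("cwrist.pkl","rb")); cv2.imwrite("pics/cw.png",f["image"])
g=pickle.load(open("cscene.pkl","rb")); cv2.imwrite("pics/cs.png",np.hstack([cv2.resize(f["image"],(400,300)),cv2.resize(g["image"],(400,300))]))
E
```

```text
22.45 [ 0.4896 -0.2551  0.1705] [ 4.000e-03 -3.141e+00 -1.000e-03] [-0.8 -0.1 -1.9]
```

View pics/cs.png

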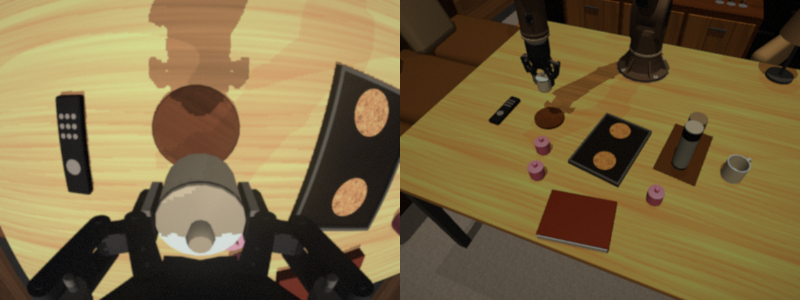

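The picture shows the pot held over the board and both coasters bare, in the wrist frame (half of the picture) at (371,112) and (349,197). Measuring the coasters while the pot goes down.

```bash
python3 - <<'E'
from h import *
import pickle
f=pickle.load(open("cwrist.pkl","rb"));s=1.4
H=cv2.cvtColor(f["image"],cv2.COLOR_BGR2HSV).astype(int);yy,xx=np.mgrid[:420,:560]
for n,(u,v) in dict(cf=(371,112),cb=(349,197)).items():
    u,v=int(u*s),int(v*s); p=wblob(f,(H[...,2]>85)&(H[...,1]>80)&(np.hypot(xx-u,yy-v)<38),.008,(u,v)); print(n,ell(p),circ(p))
g=pickle.load(open("cscene.pkl","rb")); H=cv2.cvtColor(g["image"],cv2.COLOR_BGR2HSV).astype(int); 
for n,(u,v) in dict(cf=(619,130),cb=(604,160)).items():
    u,v=int((u-400)*s),int(v*s); p=blob(g,(H[...,2]>60)&(H[...,1]>80)&(np.hypot(xx-u,yy-v)<26),.0065,(u,v)); print(n,ell(p))
E
```

```text
cf (array([456.3,  30.2]), array([82.1, 83.6])) (array([0.45646561, 0.02997239]), np.float64(0.04109929159105032))
cb (array([614.7,  22.7]), array([82. , 84.9])) (array([0.61452399, 0.02251674]), np.float64(0.04132856087538999))
cf (array([456.4,  30.2]), array([81.8, 82.9]))
cb (array([612.2,  21.8]), array([81.6, 82.9]))
```

Emit:
step_arm --commands '[{"jaw":0.3,"dx":0,"dy":0,"dz":0.1,"rx":0,"ry":0,"rz":0},{"jaw":0.3,"dx":0,"dy":0,"dz":0.3,"rx":0,"ry":0,"rz":0},{"jaw":0.3,"dx":0,"dy":0,"dz":0.5,"rx":0,"ry":0,"rz":0},{"jaw":0.3,"dx":0,"dy":0,"dz":0.7,"rx":0,"ry":0,"rz":0},{"jaw":0.3,"dx":0,"dy":0,"dz":0.83,"rx":0,"ry":0,"rz":0},{"jaw":0.3,"dx":0,"dy":0,"dz":0.89,"rx":0,"ry":0,"rz":0},{"jaw":0.3,"dx":0,"dy":0,"dz":0.91,"rx":0,"ry":0,"rz":0},{"jaw":0.3,"dx":0,"dy":0,"dz":0.91,"rx":0,"ry":0,"rz":0},{"jaw":0.3,"dx":0,"dy":0,"dz":0.91,"rx":0,"ry":0,"rz":0}]'

```text
clock: 23.35
eef_pos: [0.4897, -0.2568, 0.0352]
ee_rot: [-0.001, 3.14, -0.001]
contact_force: [-0.1, -1.2, -0.8]
finger_gap: 0.598
grip_force: 26.6
```

Emit:
step_arm --commands '[{"jaw":0.3,"dx":0,"dy":0.005,"dz":0.01,"rx":0,"ry":0,"rz":0},{"jaw":0.3,"dx":0,"dy":0.005,"dz":0.02,"rx":0,"ry":0,"rz":0},{"jaw":0.3,"dx":0,"dy":0.005,"dz":0.03,"rx":0,"ry":0,"rz":0},{"jaw":0.3,"dx":0,"dy":0.005,"dz":0.038,"rx":0,"ry":0,"rz":0},{"jaw":0.3,"dx":0,"dy":0.005,"dz":0.042,"rx":0,"ry":0,"rz":0},{"jaw":0.3,"dx":0,"dy":0.005,"dz":0.042,"rx":0,"ry":0,"rz":0}]'

```text
clock: 23.95
eef_pos: [0.4889, -0.2559, 0.0279]
ee_rot: [0.0, -3.141, -0.0]
contact_force: [0.3, -0.1, -1.9]
finger_gap: 0.599
grip_force: 26.5
```

Emit:
step_arm --commands '[{"jaw":0.3,"dx":0,"dy":0,"dz":0.004,"rx":0,"ry":0,"rz":0},{"jaw":0.3,"dx":0,"dy":0,"dz":0.008,"rx":0,"ry":0,"rz":0},{"jaw":0.3,"dx":0,"dy":0,"dz":0.01,"rx":0,"ry":0,"rz":0},{"jaw":0.3,"dx":0,"dy":0,"dz":0.01,"rx":0,"ry":0,"rz":0}]'

```text
clock: 24.35
eef_pos: [0.489, -0.2559, 0.0277]
ee_rot: [0.0, 3.141, 0.001]
contact_force: [-5.0, 2.6, 17.3]
finger_gap: 0.602
grip_force: 28.0
```

Emit:
step_arm --commands '[{"jaw":0.3,"dx":0,"dy":0,"dz":-0.003,"rx":0,"ry":0,"rz":0},{"jaw":0.65,"dx":0,"dy":0,"dz":-0.003,"rx":0,"ry":0,"rz":0},{"jaw":0.75,"dx":0,"dy":0,"dz":-0.003,"rx":0,"ry":0,"rz":0},{"jaw":1,"dx":0,"dy":0,"dz":-0.003,"rx":0,"ry":0,"rz":0},{"jaw":1,"dx":0,"dy":0,"dz":-0.003,"rx":0,"ry":0,"rz":0},{"jaw":1,"dx":0,"dy":0,"dz":-0.003,"rx":0,"ry":0,"rz":0},{"jaw":1,"dx":0,"dy":0,"dz":-0.1,"rx":0,"ry":0,"rz":0},{"jaw":1,"dx":0,"dy":0,"dz":-0.35,"rx":0,"ry":0,"rz":0},{"jaw":1,"dx":0,"dy":0,"dz":-0.65,"rx":0,"ry":0,"rz":0},{"jaw":1,"dx":0,"dy":0,"dz":-1,"rx":0,"ry":0,"rz":0}]'

```text
clock: 25.35
eef_pos: [0.4881, -0.2555, 0.1748]
ee_rot: [-0.0, -3.139, -0.001]
contact_force: [1.2, -0.4, -0.8]
finger_gap: 1.002
grip_force: 0.0
```

Emit:
step_arm --commands '[{"jaw":1,"dx":0,"dy":0,"dz":-0.35,"rx":0,"ry":0,"rz":0},{"jaw":1,"dx":0,"dy":0,"dz":-0.7,"rx":0,"ry":0,"rz":0},{"jaw":1,"dx":0,"dy":0,"dz":-0.75,"rx":0,"ry":0,"rz":0},{"jaw":1,"dx":0,"dy":0,"dz":-0.75,"rx":0,"ry":0,"rz":0}]'

```text
clock: 25.75
eef_pos: [0.4901, -0.2565, 0.2888]
ee_rot: [-0.0, 3.137, -0.002]
contact_force: [0.1, 0.3, -0.9]
finger_gap: 0.997
grip_force: 0.0
```

```bash
python3 look.py d wrist scene side; python3 - <<'E'
from h import *
import pickle
f=pickle.load(open("dwrist.pkl","rb"));fs=[pickle.load(open(f"d{n}.pkl","rb")) for n in("scene","side")]
print("pot",cyl(fs,.026,.056,(.489,-.256),.026,.012))
E
```

```text
25.9 [ 0.4882 -0.2553  0.2848] [ 0.000e+00 -3.139e+00 -2.000e-03] [-1.   0.6 -0.2]
pot (array([ 0.4883, -0.2555]), [(array([ 0.4898, -0.2547]), 150), (array([ 0.4873, -0.2558]), 307)])
```

View pics/dwrist.png

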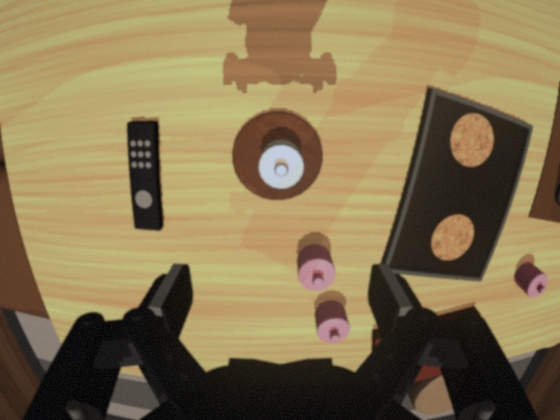

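The pot stands upright in the middle of the board, lid at (281,165) and board at (277,155), and the 3D fits agree within 1 mm. Back to the flask.

Emit:
step_arm --commands '[{"jaw":1,"dx":-0.03,"dy":0.25,"dz":0,"rx":0,"ry":0,"rz":0},{"jaw":1,"dx":-0.05,"dy":0.55,"dz":0,"rx":0,"ry":0,"rz":0},{"jaw":1,"dx":-0.07,"dy":0.875,"dz":0,"rx":0,"ry":0,"rz":0}]'

```text
clock: 26.2
eef_pos: [0.4984, -0.1237, 0.2845]
ee_rot: [-0.003, -3.138, 0.0]
contact_force: [1.6, 0.2, -0.0]
finger_gap: 0.999
grip_force: 0.0
```

Emit:
step_arm --commands '[{"jaw":1,"dx":-0.03,"dy":0.3,"dz":0,"rx":0,"ry":0,"rz":0},{"jaw":1,"dx":-0.05,"dy":0.6,"dz":0,"rx":0,"ry":0,"rz":0},{"jaw":1,"dx":-0.07,"dy":0.875,"dz":0,"rx":0,"ry":0,"rz":0}]'

```text
clock: 26.5
eef_pos: [0.5088, 0.0089, 0.2846]
ee_rot: [0.001, -3.138, 0.0]
contact_force: [1.7, -0.6, 0.1]
finger_gap: 0.999
grip_force: 0.0
```

Emit:
step_arm --commands '[{"jaw":1,"dx":-0.03,"dy":0.3,"dz":0,"rx":0,"ry":0,"rz":0},{"jaw":1,"dx":-0.05,"dy":0.6,"dz":0,"rx":0,"ry":0,"rz":0},{"jaw":1,"dx":-0.07,"dy":0.875,"dz":0,"rx":0,"ry":0,"rz":0}]'

```text
clock: 26.8
eef_pos: [0.5193, 0.14, 0.2844]
ee_rot: [0.001, -3.138, 0.001]
contact_force: [0.7, 0.9, 0.9]
finger_gap: 0.997
grip_force: 0.0
```

Emit:
step_arm --commands '[{"jaw":1,"dx":-0.03,"dy":0.3,"dz":0,"rx":0,"ry":0,"rz":0},{"jaw":1,"dx":-0.05,"dy":0.6,"dz":0,"rx":0,"ry":0,"rz":0},{"jaw":1,"dx":-0.07,"dy":0.875,"dz":0,"rx":0,"ry":0,"rz":0},{"jaw":1,"dx":-0.07,"dy":0.875,"dz":0,"rx":0,"ry":0,"rz":0},{"jaw":1,"dx":-0.07,"dy":0.875,"dz":0,"rx":0,"ry":0,"rz":0},{"jaw":1,"dx":-0.07,"dy":0.875,"dz":0,"rx":0,"ry":0,"rz":0}]'

```text
clock: 27.4
eef_pos: [0.5308, 0.2675, 0.2852]
ee_rot: [-0.002, -3.14, 0.003]
contact_force: [-0.6, -0.5, 0.4]
finger_gap: 1.0
grip_force: 0.0
```

Emit:
step_arm --commands '[{"jaw":1,"dx":0,"dy":0.008,"dz":0.15,"rx":0,"ry":0,"rz":0},{"jaw":1,"dx":0,"dy":0.008,"dz":0.35,"rx":0,"ry":0,"rz":0},{"jaw":1,"dx":0,"dy":0.008,"dz":0.55,"rx":0,"ry":0,"rz":0},{"jaw":1,"dx":0,"dy":0.008,"dz":0.75,"rx":0,"ry":0,"rz":0},{"jaw":1,"dx":0,"dy":0.008,"dz":0.9,"rx":0,"ry":0,"rz":0},{"jaw":1,"dx":0,"dy":0.008,"dz":0.96,"rx":0,"ry":0,"rz":0},{"jaw":1,"dx":0,"dy":0.008,"dz":0.96,"rx":0,"ry":0,"rz":0},{"jaw":1,"dx":0,"dy":0.008,"dz":0.96,"rx":0,"ry":0,"rz":0}]'

```text
clock: 28.2
eef_pos: [0.5316, 0.2699, 0.1435]
ee_rot: [0.001, 3.14, 0.001]
contact_force: [0.5, -0.5, 0.5]
finger_gap: 1.001
grip_force: 0.0
```

Emit:
step_arm --commands '[{"jaw":0.75,"dx":0,"dy":0,"dz":0,"rx":0,"ry":0,"rz":0},{"jaw":0.6,"dx":0,"dy":0,"dz":0,"rx":0,"ry":0,"rz":0},{"jaw":0.4,"dx":0,"dy":0,"dz":0,"rx":0,"ry":0,"rz":0},{"jaw":0.3,"dx":0,"dy":0,"dz":0,"rx":0,"ry":0,"rz":0},{"jaw":0.3,"dx":0,"dy":0,"dz":0,"rx":0,"ry":0,"rz":0},{"jaw":0.3,"dx":0,"dy":0,"dz":0,"rx":0,"ry":0,"rz":0}]' --newtons 40

```text
clock: 28.8
eef_pos: [0.5317, 0.2703, 0.1438]
ee_rot: [0.0, 3.14, 0.001]
contact_force: [-0.9, -1.6, 6.1]
finger_gap: 0.648
grip_force: 41.8
```

Emit:
step_arm --commands '[{"jaw":0.3,"dx":0,"dy":0,"dz":-0.03,"rx":0,"ry":0,"rz":0},{"jaw":0.3,"dx":0,"dy":0,"dz":-0.1,"rx":0,"ry":0,"rz":0},{"jaw":0.3,"dx":0,"dy":0,"dz":-0.25,"rx":0,"ry":0,"rz":0},{"jaw":0.3,"dx":0,"dy":0,"dz":-0.45,"rx":0,"ry":0,"rz":0},{"jaw":0.3,"dx":0,"dy":0,"dz":-0.6,"rx":0,"ry":0,"rz":0},{"jaw":0.3,"dx":0,"dy":0,"dz":-0.68,"rx":0,"ry":0,"rz":0},{"jaw":0.3,"dx":0,"dy":0,"dz":-0.7,"rx":0,"ry":0,"rz":0},{"jaw":0.3,"dx":0,"dy":0,"dz":-0.7,"rx":0,"ry":0,"rz":0}]'

```text
clock: 29.6
eef_pos: [0.5306, 0.2702, 0.2471]
ee_rot: [0.0, -3.141, 0.0]
contact_force: [-0.5, 0.7, -7.9]
finger_gap: 0.648
grip_force: 44.7
```

Emit:
step_arm --commands '[{"jaw":0.3,"dx":-0.03,"dy":-0.08,"dz":0,"rx":0,"ry":0,"rz":0},{"jaw":0.3,"dx":-0.08,"dy":-0.25,"dz":0,"rx":0,"ry":0,"rz":0},{"jaw":0.3,"dx":-0.15,"dy":-0.45,"dz":0,"rx":0,"ry":0,"rz":0},{"jaw":0.3,"dx":-0.21,"dy":-0.65,"dz":0,"rx":0,"ry":0,"rz":0},{"jaw":0.3,"dx":-0.27,"dy":-0.83,"dz":0,"rx":0,"ry":0,"rz":0}]'

```text
clock: 30.1
eef_pos: [0.5713, 0.1426, 0.2461]
ee_rot: [-0.002, -3.14, 0.003]
contact_force: [0.6, -0.2, -6.2]
finger_gap: 0.647
grip_force: 44.7
```

Emit:
step_arm --commands '[{"jaw":0.3,"dx":-0.07,"dy":-0.2,"dz":0,"rx":0,"ry":0,"rz":0},{"jaw":0.3,"dx":-0.14,"dy":-0.4,"dz":0,"rx":0,"ry":0,"rz":0},{"jaw":0.3,"dx":-0.21,"dy":-0.6,"dz":0,"rx":0,"ry":0,"rz":0},{"jaw":0.3,"dx":-0.26,"dy":-0.75,"dz":0,"rx":0,"ry":0,"rz":0},{"jaw":0.3,"dx":-0.28,"dy":-0.82,"dz":0,"rx":0,"ry":0,"rz":0},{"jaw":0.3,"dx":-0.28,"dy":-0.82,"dz":0,"rx":0,"ry":0,"rz":0},{"jaw":0.3,"dx":-0.28,"dy":-0.82,"dz":0,"rx":0,"ry":0,"rz":0},{"jaw":0.3,"dx":-0.28,"dy":-0.82,"dz":0,"rx":0,"ry":0,"rz":0}]'

```text
clock: 30.9
eef_pos: [0.613, 0.0247, 0.2471]
ee_rot: [0.004, -3.141, -0.002]
contact_force: [0.8, 0.6, -6.7]
finger_gap: 0.645
grip_force: 44.8
```

Emit:
step_arm --commands '[{"jaw":0.3,"dx":0,"dy":-0.012,"dz":0.08,"rx":0,"ry":0,"rz":0},{"jaw":0.3,"dx":0,"dy":-0.012,"dz":0.22,"rx":0,"ry":0,"rz":0},{"jaw":0.3,"dx":0,"dy":-0.012,"dz":0.38,"rx":0,"ry":0,"rz":0},{"jaw":0.3,"dx":0,"dy":-0.012,"dz":0.52,"rx":0,"ry":0,"rz":0},{"jaw":0.3,"dx":0,"dy":-0.012,"dz":0.6,"rx":0,"ry":0,"rz":0},{"jaw":0.3,"dx":0,"dy":-0.012,"dz":0.63,"rx":0,"ry":0,"rz":0},{"jaw":0.3,"dx":0,"dy":-0.012,"dz":0.63,"rx":0,"ry":0,"rz":0},{"jaw":0.3,"dx":0,"dy":-0.012,"dz":0.63,"rx":0,"ry":0,"rz":0}]'

```text
clock: 31.7
eef_pos: [0.6141, 0.0212, 0.1539]
ee_rot: [-0.0, 3.14, 0.0]
contact_force: [0.2, -0.2, -6.0]
finger_gap: 0.647
grip_force: 44.8
```

Emit:
step_arm --commands '[{"jaw":0.3,"dx":0,"dy":0,"dz":0.006,"rx":0,"ry":0,"rz":0},{"jaw":0.3,"dx":0,"dy":0,"dz":0.012,"rx":0,"ry":0,"rz":0},{"jaw":0.3,"dx":0,"dy":0,"dz":0.018,"rx":0,"ry":0,"rz":0},{"jaw":0.3,"dx":0,"dy":0,"dz":0.024,"rx":0,"ry":0,"rz":0},{"jaw":0.3,"dx":0,"dy":0,"dz":0.024,"rx":0,"ry":0,"rz":0}]'

```text
clock: 32.2
eef_pos: [0.6133, 0.021, 0.1493]
ee_rot: [0.0, -3.141, -0.0]
contact_force: [-0.3, 0.4, -6.1]
finger_gap: 0.647
grip_force: 44.8
```

Emit:
step_arm --commands '[{"jaw":0.3,"dx":0,"dy":0.006,"dz":0.005,"rx":0,"ry":0,"rz":0},{"jaw":0.3,"dx":0,"dy":0.006,"dz":0.01,"rx":0,"ry":0,"rz":0},{"jaw":0.3,"dx":0,"dy":0.006,"dz":0.015,"rx":0,"ry":0,"rz":0},{"jaw":0.3,"dx":0,"dy":0.006,"dz":0.015,"rx":0,"ry":0,"rz":0}]'

```text
clock: 32.6
eef_pos: [0.6139, 0.022, 0.1479]
ee_rot: [-0.0, 3.14, 0.001]
contact_force: [-1.6, -0.4, 2.6]
finger_gap: 0.643
grip_force: 45.3
```

Contact. Releasing and rising.

Emit:
step_arm --commands '[{"jaw":0.68,"dx":0,"dy":0,"dz":0,"rx":0,"ry":0,"rz":0},{"jaw":0.72,"dx":0,"dy":0,"dz":0,"rx":0,"ry":0,"rz":0},{"jaw":0.8,"dx":0,"dy":0,"dz":0,"rx":0,"ry":0,"rz":0},{"jaw":1,"dx":0,"dy":0,"dz":0,"rx":0,"ry":0,"rz":0},{"jaw":1,"dx":0,"dy":0,"dz":0,"rx":0,"ry":0,"rz":0},{"jaw":1,"dx":0,"dy":0,"dz":0,"rx":0,"ry":0,"rz":0},{"jaw":1,"dx":0,"dy":0,"dz":-0.1,"rx":0,"ry":0,"rz":0},{"jaw":1,"dx":0,"dy":0,"dz":-0.3,"rx":0,"ry":0,"rz":0},{"jaw":1,"dx":0,"dy":0,"dz":-0.6,"rx":0,"ry":0,"rz":0},{"jaw":1,"dx":0,"dy":0,"dz":-0.85,"rx":0,"ry":0,"rz":0}]'

```text
clock: 33.6
eef_pos: [0.6134, 0.0219, 0.2766]
ee_rot: [0.0, 3.141, -0.0]
contact_force: [0.6, -0.5, 0.7]
finger_gap: 0.997
grip_force: 0.0
```

Emit:
step_arm --commands '[{"jaw":1,"dx":0.2,"dy":0.25,"dz":0,"rx":0,"ry":0,"rz":0},{"jaw":1,"dx":0.45,"dy":0.55,"dz":0,"rx":0,"ry":0,"rz":0},{"jaw":1,"dx":0.68,"dy":0.88,"dz":0,"rx":0,"ry":0,"rz":0}]'

```text
clock: 33.9
eef_pos: [0.5212, 0.1392, 0.275]
ee_rot: [0.002, 3.141, 0.0]
contact_force: [0.2, 0.7, 0.1]
finger_gap: 1.001
grip_force: 0.0
```

Emit:
step_arm --commands '[{"jaw":1,"dx":0.2,"dy":0.25,"dz":0,"rx":0,"ry":0,"rz":0},{"jaw":1,"dx":0.45,"dy":0.55,"dz":0,"rx":0,"ry":0,"rz":0},{"jaw":1,"dx":0.68,"dy":0.88,"dz":0,"rx":0,"ry":0,"rz":0},{"jaw":1,"dx":0.68,"dy":0.88,"dz":0,"rx":0,"ry":0,"rz":0},{"jaw":1,"dx":0.68,"dy":0.88,"dz":0,"rx":0,"ry":0,"rz":0}]'

```text
clock: 34.4
eef_pos: [0.418, 0.2737, 0.2747]
ee_rot: [0.01, -3.141, -0.002]
contact_force: [-0.1, 0.6, -0.1]
finger_gap: 0.997
grip_force: 0.0
```

```bash
python3 look.py e scene side; python3 - <<'E'
from h import *
import pickle
fs=[pickle.load(open(f"e{n}.pkl","rb")) for n in("scene","side")]
print("flask",cyl(fs,.03,.09,(.613,.022),.028,.015),cyl(fs,.14,.185,(.613,.022),.028)); print("can",cyl(fs,.05,.115,(.409,.287),.032,.012))
f=fs[0];H=cv2.cvtColor(f["image"],cv2.COLOR_BGR2HSV).astype(int)
cv2.imwrite("pics/e2.png",np.hstack([cv2.resize(x["image"],(400,300)) for x in fs]))
E
```

```text
34.5 [0.4206 0.2702 0.2747] [-1.000e-03  3.141e+00 -0.000e+00] [ 0.1 -1.1  0.9]
flask (array([0.6114, 0.0215]), [(array([0.6125, 0.0223]), 340), (array([0.6096, 0.0211]), 436)]) (array([0.6117, 0.0214]), [(array([0.6127, 0.0222]), 333), (array([0.6099, 0.021 ]), 376)])
can (array([0.4077, 0.2875]), [(array([0.4085, 0.2883]), 492), (array([0.4058, 0.2871]), 467)])
```

View pics/e2.png

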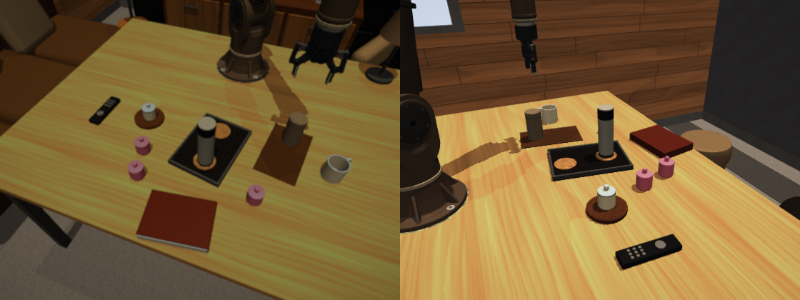

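The flask stands upright on the back coaster, (205,140) in the left half, and the canister is still on the mat at (296,130). Now the canister.

Emit:
step_arm --commands '[{"jaw":1,"dx":0.08,"dy":0.115,"dz":0,"rx":0,"ry":0,"rz":0},{"jaw":1,"dx":0.08,"dy":0.115,"dz":0.2,"rx":0,"ry":0,"rz":0},{"jaw":1,"dx":0.08,"dy":0.115,"dz":0.45,"rx":0,"ry":0,"rz":0},{"jaw":1,"dx":0.08,"dy":0.115,"dz":0.6,"rx":0,"ry":0,"rz":0},{"jaw":1,"dx":0.08,"dy":0.115,"dz":0.6,"rx":0,"ry":0,"rz":0},{"jaw":1,"dx":0.08,"dy":0.115,"dz":0.6,"rx":0,"ry":0,"rz":0}]'

```text
clock: 35.1
eef_pos: [0.4094, 0.2868, 0.1851]
ee_rot: [0.003, 3.141, -0.001]
contact_force: [1.0, 0.7, 1.4]
finger_gap: 1.0
grip_force: 0.0
```

Emit:
step_arm --commands '[{"jaw":1,"dx":0.004,"dy":0.004,"dz":0.1,"rx":0,"ry":0,"rz":0},{"jaw":1,"dx":0.004,"dy":0.004,"dz":0.25,"rx":0,"ry":0,"rz":0},{"jaw":1,"dx":0.004,"dy":0.004,"dz":0.4,"rx":0,"ry":0,"rz":0},{"jaw":1,"dx":0.004,"dy":0.004,"dz":0.55,"rx":0,"ry":0,"rz":0},{"jaw":1,"dx":0.004,"dy":0.004,"dz":0.67,"rx":0,"ry":0,"rz":0},{"jaw":1,"dx":0.004,"dy":0.004,"dz":0.67,"rx":0,"ry":0,"rz":0},{"jaw":1,"dx":0.004,"dy":0.004,"dz":0.67,"rx":0,"ry":0,"rz":0}]'

```text
clock: 35.8
eef_pos: [0.4089, 0.2887, 0.0855]
ee_rot: [0.001, 3.14, 0.002]
contact_force: [-0.1, 0.6, -0.2]
finger_gap: 0.997
grip_force: 0.0
```

Emit:
step_arm --commands '[{"jaw":0.82,"dx":0,"dy":0,"dz":0,"rx":0,"ry":0,"rz":0},{"jaw":0.7,"dx":0,"dy":0,"dz":0,"rx":0,"ry":0,"rz":0},{"jaw":0.5,"dx":0,"dy":0,"dz":0,"rx":0,"ry":0,"rz":0},{"jaw":0.4,"dx":0,"dy":0,"dz":0,"rx":0,"ry":0,"rz":0},{"jaw":0.4,"dx":0,"dy":0,"dz":0,"rx":0,"ry":0,"rz":0},{"jaw":0.4,"dx":0,"dy":0,"dz":0,"rx":0,"ry":0,"rz":0}]'

```text
clock: 36.4
eef_pos: [0.4089, 0.2886, 0.0858]
ee_rot: [0.001, 3.139, 0.002]
contact_force: [-0.9, -2.7, 10.3]
finger_gap: 0.736
grip_force: 41.8
```

Emit:
step_arm --commands '[{"jaw":0.4,"dx":0,"dy":0,"dz":-0.03,"rx":0,"ry":0,"rz":0},{"jaw":0.4,"dx":0,"dy":0,"dz":-0.1,"rx":0,"ry":0,"rz":0},{"jaw":0.4,"dx":0,"dy":0,"dz":-0.25,"rx":0,"ry":0,"rz":0},{"jaw":0.4,"dx":0,"dy":0,"dz":-0.4,"rx":0,"ry":0,"rz":0},{"jaw":0.4,"dx":0,"dy":0,"dz":-0.52,"rx":0,"ry":0,"rz":0},{"jaw":0.4,"dx":0,"dy":0,"dz":-0.58,"rx":0,"ry":0,"rz":0},{"jaw":0.4,"dx":0,"dy":0,"dz":-0.6,"rx":0,"ry":0,"rz":0}]'

```text
clock: 37.1
eef_pos: [0.4079, 0.2887, 0.1752]
ee_rot: [-0.001, 3.14, 0.002]
contact_force: [-0.7, 0.2, -6.2]
finger_gap: 0.741
grip_force: 46.4
```

Emit:
step_arm --commands '[{"jaw":0.4,"dx":-0.02,"dy":-0.08,"dz":0,"rx":0,"ry":0,"rz":0},{"jaw":0.4,"dx":-0.05,"dy":-0.25,"dz":0,"rx":0,"ry":0,"rz":0},{"jaw":0.4,"dx":-0.09,"dy":-0.45,"dz":0,"rx":0,"ry":0,"rz":0},{"jaw":0.4,"dx":-0.12,"dy":-0.65,"dz":0,"rx":0,"ry":0,"rz":0},{"jaw":0.4,"dx":-0.16,"dy":-0.86,"dz":0,"rx":0,"ry":0,"rz":0}]'

```text
clock: 37.6
eef_pos: [0.431, 0.1571, 0.1731]
ee_rot: [0.0, -3.14, 0.002]
contact_force: [0.2, -0.3, -5.9]
finger_gap: 0.739
grip_force: 46.4
```

Emit:
step_arm --commands '[{"jaw":0.4,"dx":-0.04,"dy":-0.2,"dz":0,"rx":0,"ry":0,"rz":0},{"jaw":0.4,"dx":-0.08,"dy":-0.4,"dz":0,"rx":0,"ry":0,"rz":0},{"jaw":0.4,"dx":-0.12,"dy":-0.6,"dz":0,"rx":0,"ry":0,"rz":0},{"jaw":0.4,"dx":-0.15,"dy":-0.78,"dz":0,"rx":0,"ry":0,"rz":0},{"jaw":0.4,"dx":-0.16,"dy":-0.867,"dz":0,"rx":0,"ry":0,"rz":0},{"jaw":0.4,"dx":-0.16,"dy":-0.867,"dz":0,"rx":0,"ry":0,"rz":0},{"jaw":0.4,"dx":-0.16,"dy":-0.867,"dz":0,"rx":0,"ry":0,"rz":0},{"jaw":0.4,"dx":-0.16,"dy":-0.867,"dz":0,"rx":0,"ry":0,"rz":0},{"jaw":0.4,"dx":-0.16,"dy":-0.867,"dz":0,"rx":0,"ry":0,"rz":0}]'

```text
clock: 38.5
eef_pos: [0.4555, 0.0301, 0.1739]
ee_rot: [0.003, -3.141, -0.0]
contact_force: [-0.3, -0.6, -5.7]
finger_gap: 0.736
grip_force: 46.5
```

Emit:
step_arm --commands '[{"jaw":0.4,"dx":0,"dy":-0.004,"dz":0.08,"rx":0,"ry":0,"rz":0},{"jaw":0.4,"dx":0,"dy":-0.004,"dz":0.2,"rx":0,"ry":0,"rz":0},{"jaw":0.4,"dx":0,"dy":-0.004,"dz":0.33,"rx":0,"ry":0,"rz":0},{"jaw":0.4,"dx":0,"dy":-0.004,"dz":0.44,"rx":0,"ry":0,"rz":0},{"jaw":0.4,"dx":0,"dy":-0.004,"dz":0.51,"rx":0,"ry":0,"rz":0},{"jaw":0.4,"dx":0,"dy":-0.004,"dz":0.53,"rx":0,"ry":0,"rz":0},{"jaw":0.4,"dx":0,"dy":-0.004,"dz":0.54,"rx":0,"ry":0,"rz":0},{"jaw":0.4,"dx":0,"dy":-0.004,"dz":0.545,"rx":0,"ry":0,"rz":0},{"jaw":0.4,"dx":0,"dy":-0.004,"dz":0.545,"rx":0,"ry":0,"rz":0}]'

```text
clock: 39.4
eef_pos: [0.4563, 0.0289, 0.0929]
ee_rot: [-0.0, 3.14, 0.0]
contact_force: [-0.7, -0.3, -5.5]
finger_gap: 0.74
grip_force: 46.5
```

Emit:
step_arm --commands '[{"jaw":0.4,"dx":0,"dy":0.004,"dz":0.006,"rx":0,"ry":0,"rz":0},{"jaw":0.4,"dx":0,"dy":0.004,"dz":0.012,"rx":0,"ry":0,"rz":0},{"jaw":0.4,"dx":0,"dy":0.004,"dz":0.018,"rx":0,"ry":0,"rz":0},{"jaw":0.4,"dx":0,"dy":0.004,"dz":0.018,"rx":0,"ry":0,"rz":0}]'

```text
clock: 39.8
eef_pos: [0.4562, 0.0294, 0.09]
ee_rot: [-0.0, 3.141, 0.0]
contact_force: [-1.0, -0.2, -0.1]
finger_gap: 0.74
grip_force: 46.9
```

Emit:
step_arm --commands '[{"jaw":0.4,"dx":0,"dy":0,"dz":0.002,"rx":0,"ry":0,"rz":0},{"jaw":0.77,"dx":0,"dy":0,"dz":0.002,"rx":0,"ry":0,"rz":0},{"jaw":0.82,"dx":0,"dy":0,"dz":0.002,"rx":0,"ry":0,"rz":0},{"jaw":1,"dx":0,"dy":0,"dz":0.002,"rx":0,"ry":0,"rz":0},{"jaw":1,"dx":0,"dy":0,"dz":0.002,"rx":0,"ry":0,"rz":0},{"jaw":1,"dx":0,"dy":0,"dz":0.002,"rx":0,"ry":0,"rz":0},{"jaw":1,"dx":0,"dy":0,"dz":-0.1,"rx":0,"ry":0,"rz":0},{"jaw":1,"dx":0,"dy":0,"dz":-0.35,"rx":0,"ry":0,"rz":0},{"jaw":1,"dx":0,"dy":0,"dz":-0.65,"rx":0,"ry":0,"rz":0},{"jaw":1,"dx":0,"dy":0,"dz":-1,"rx":0,"ry":0,"rz":0}]'

```text
clock: 40.8
eef_pos: [0.4549, 0.0291, 0.2382]
ee_rot: [0.0, -3.14, 0.001]
contact_force: [1.4, 0.0, -0.2]
finger_gap: 1.001
grip_force: 0.0
```

Emit:
step_arm --commands '[{"jaw":1,"dx":0,"dy":0,"dz":-0.3,"rx":0,"ry":0,"rz":0},{"jaw":1,"dx":0,"dy":0,"dz":-0.6,"rx":0,"ry":0,"rz":0},{"jaw":1,"dx":0,"dy":0,"dz":-0.8,"rx":0,"ry":0,"rz":0},{"jaw":1,"dx":-0.2,"dy":0,"dz":-1,"rx":0,"ry":0,"rz":0},{"jaw":1,"dx":-0.5,"dy":0,"dz":-1,"rx":0,"ry":0,"rz":0},{"jaw":1,"dx":-0.5,"dy":0,"dz":-1,"rx":0,"ry":0,"rz":0},{"jaw":1,"dx":-0.5,"dy":0,"dz":-1,"rx":0,"ry":0,"rz":0}]'

```text
clock: 41.5
eef_pos: [0.531, 0.0293, 0.3862]
ee_rot: [-0.0, -3.14, 0.001]
contact_force: [-0.8, -0.3, -1.2]
finger_gap: 1.005
grip_force: 0.0
```

```bash
python3 look.py g wrist scene side; python3 - <<'E'
from h import *
import pickle
fs=[pickle.load(open(f"g{n}.pkl","rb")) for n in("scene","side")]
print("flask",cyl(fs,.03,.185,(.613,.022),.028,.015)); print("can",cyl(fs,.03,.07,(.456,.029),.032,.012),cyl(fs,.08,.115,(.456,.029),.032,.012)); print("pot",cyl(fs,.026,.056,(.489,-.256),.026,.012))
f=pickle.load(open("gwrist.pkl","rb"))
cv2.imwrite("pics/g2.png",np.hstack([cv2.resize(x["image"],(400,300)) for x in (f,fs[1])]))
E
```

```text
41.65 [0.5299 0.0293 0.3871] [ 0.    -3.141 -0.   ] [ 0.4 -0.2  0. ]
flask (array([0.6116, 0.0214]), [(array([0.6126, 0.0221]), 1009), (array([0.6099, 0.0212]), 1207)])
can (array([0.4549, 0.028 ]), [(array([0.4561, 0.0289]), 189), (array([0.4534, 0.0277]), 357)]) (array([0.455, 0.028]), [(array([0.456, 0.029]), 241), (array([0.4534, 0.0277]), 338)])
pot (array([ 0.4882, -0.2554]), [(array([ 0.4897, -0.2545]), 149), (array([ 0.4872, -0.2556]), 314)])
```

View pics/g2.png

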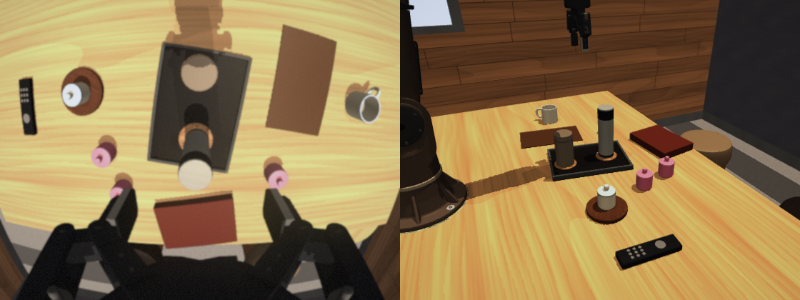

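The picture shows everything upright: flask on the back coaster, canister on the front coaster, pot mid-board, and the cup and remote untouched. All fits are within 2 mm of target, so I'm handing in.

```bash
python3 -c "
from plant import env
print(env.sign_off())"
```

```text
the job is handed in; nothing more can be done
None
```

The job is done and handed in at about 42 s: the pot stands mid-board, then the flask went on the back coaster and the canister on the front one, all upright and within about 2 mm by camera, with the cup and remote untouched (no verdict was returned).

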